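Line up a potter's paddle under the pricking needle

ROBOT

A 6-joint arm with a two-finger parallel gripper is mounted at the origin on the work surface; the furniture and walls round the work are solid. World frame = base frame: x ahead of the robot, y to its left, z up, the work surface at z = 0. Lengths are in m, angles in rad, forces in N, time in s.
With the tool pointing down it reaches from about 0.3 to 0.875 m from the base axis. Payload 6.4 kg.
Tool frame: the origin (TCP) lies between the finger pads; the fingertips stand 8 mm ahead of it and the grasp point (between the pads) lies 11 mm behind it; z points along the fingers, x is the direction in which the jaws open and shut, and the axes are right-handed (so a half turn about z gives the same grasp; the last joint's range is limited). The gripper opens to 85 mm and grips with 20 to 120 N. Pads are 22 mm wide; open, the fingers measure 114 mm over their backs; the gripper's body (76 mm by 85 mm) begins 54 mm behind the grasp point. The pads swing forward as they close: fully open they stand 13 mm farther back than shut.
Start: joints at [-1.437, 0.181, 1.607, -0, 1.354, -0.206], TCP at [0.192, -0.542, 0.239] pointing down, gripper open.
Joint ranges: [-2.99, 2.99], [-0.89, 2.07], [0.3, 2.58], [-1.14, 4.28], [0, 2.63], [-3.12, 3.12]. Speed limits (rad/s): [2.57, 2.57, 3.01, 3.14, 3.14, 3.14].

INTERFACE

Orientations are given as a unit quaternion [w, x, y, z].
In Python, from bench import ctrl gives the robot as it stands.
- The arm moves only by the tool drive_tool, never from a script. Its argument "commands" is a list of rows, each an object of numbers: "gripper": the closure, from 0 (fully open) to 1 (shut); "dx", "dy", "dz": the shift along the tool's x, y, z in cm; "turn": the turn about the tool's z in degrees. A call has 1 to 20 rows; each row is the pose to reach, as a shift and turn from the pose commanded when the call began, along the tool's axes at that moment; what a row does not reach only later rows make up. A row lasts 1/8 s, in which the tool goes at most 62.5 mm and 10.7 degrees, less where a joint would pass 70% of its speed; a pose out of reach is approached as far as the arm can. A call with a gripper value outside its range is refused whole. The fingers move at their own pace and stop on an object; the grip force is fixed at half the most. Time passes only in rows, so rows that repeat a pose let the fingers close. It gives the time, the measured TCP pose, the force and the opening at its end, in the units of the state.
- ctrl.get_obs(): the state, without advancing time (a new reading comes with each control period).
- ctrl.camera(name): name is "scene" or "top"; returns a dict with "image" (480x640x3 uint8, red, green, blue), "mtx" (3x3 intrinsics, pixels), "R" (3x3) and "t" (3): a world point X has camera coordinates R X + t. Camera axes: x right, y down, z forward; pixel columns grow to the right and rows downward; lengths in m; the calibration is good to about 2 mm. A picture is of the moment at which its call begins. There is no depth.
- ctrl.hand_in(): hands the job in, once; it reports no verdict.
The state is a dict: "time_s": time; "q": joint angles; "dq": joint speeds; "joint_efforts": joint torques, N m; "eef_pos": TCP position; "eef_rot": TCP orientation; "wrist_force": force on the tool from outside, world axes, zero at the start; "torque": the same for the moment, N m; "opening": opening from 0.0 (shut) to 1.0 (fully open).
Only numpy, scipy, OpenCV 4.12 (cv2) and the standard library are available. Lean on these libraries where they do the work, as an engineer would, in place of code of your own. Each camera call takes 0.05 s, during which the arm holds its last target.

TASK

The wooden paddle needs a hanging hole where the pencilled cross is on its handle. Draw it out of the pigeonhole by the handle, lay it on the bed of the pricking stand with the handle towards the needle and its end just short of the rubber roller, and let go; then take it again by the blade, slide the handle under the sprung roller until the cross is right below the needle's point, and leave it there lying flat. Do not disturb the beaker, the jar or the lump of clay.

Things in the scene. Friction and masses are not known exactly. Their poses are not given: they have to be found in the camera images.
- paddle: Loose paddle of light wood, 0.07 kg, 190 mm long, 14 thick. Origin: mid length and width, on the underside; z up, y along it. Blade 50 mm wide, y = +9 to +95; handle 22 wide with round end, y = +9 to -95. Grasp across the width: handle at y = -35, blade at y = +55. At the start it lies flat, blade hidden in the pigeonhole, handle sticking out
- mark (a point): Centre of the dark pencilled cross (14 mm lines) on the paddle's upper face near the handle's end, at (0, -83, 14) mm in the paddle's frame
- stand: Fixed grey pricking stand. Origin under its bed, z up. Bed: flat, top 20 mm above the table, x -45 to +45, y -170 to +150 mm, no walls. A column at y = -150 (top 98 mm above the bed) carries an arm 26 mm wide reaching to y = -56, 51 to 77 mm above the bed; needle and roller hang from it. The paddle slides along the bed towards -y, handle first
- needle_tip (a point): Point of the fixed needle, 19 mm above the bed (5 mm above the upper face of a paddle lying on the bed), at (0, -100, 39) mm in the stand's frame; a small dark button on top of the arm is right above it
- roller (a joint): Lift (m) of the rubber hold-down roller, 24 mm diameter, 26 long across the bed, axis at y = -76 mm in the stand's frame, not spinning. At 0 its underside is 12 mm above the bed; the paddle pushed in from +y lifts it 2 mm against a spring (6 N + 600 N/m, travel 8 mm). Pushing in takes about 5 to 10 N, so the paddle may slip in the fingers; the roller then holds it
- pigeonhole: Fixed low wooden box, 96 wide (x), 100 deep (y), 51 mm high, closed but for the mouth at y = -50 mm, facing its -y. Origin: centre of its underside. Inside floor 15 mm above the table, slot 66 wide, 26 high, 93 mm deep. Draw the paddle out along its own -y by 100 mm before lifting it more than a few mm
- jar_ochre: Bystander: glaze jar beyond the stand's column, 62 mm across, 73 mm high, origin under its centre; leave alone
- cup_beaker: Bystander: clay-coloured beaker, 78 mm across, 84 mm high, origin under its centre; leave alone
- clay_ball: Bystander: flattened lump of clay near the pigeonhole, 40 mm across, 19 mm high, origin under its centre; leave alone

How it is judged:
By the outcome, as a careful person would: the job done as asked, in the order asked, and still so for the second after the job is handed in, with the robot touching nothing.
It also fails if it takes over 54 s, if anything falls off the work surface, if the arm or the gripper's body presses on something with over 40 N, if the wrist force passes 120 N, or if a joint passes its speed limit or range.

## Working session

There is one attempt and no reset: what is moved stays moved. The work goes in short steps, Python scripts to look and compute and a tool call to move; the robot and the scene stay as the last step left them, time stands still between calls to the robot, and variables do not carry over. Pictures are saved under pics/ and viewed, and the job is handed in when it is done.

Besides the shell and the picture viewer there is one more tool, called after "Call:" in YAML: its name, and indented under it one key for each argument. drive_tool: Moves the arm, as the interface text tells. Its arguments: {"type":"object","properties":{"commands":{"type":"array","items":{"type":"object","properties":{"gripper":{"type":"number"},"dx":{"type":"number"},"dy":{"type":"number"},"dz":{"type":"number"},"turn":{"type":"number"}}}}},"required":["commands"]}

```bash
mkdir -p pics; ls; python3 - <<'E'
from bench import ctrl
import cv2,numpy as np
o=ctrl.get_obs(); print(o)
for n in("scene","top"):
    c=ctrl.camera(n); cv2.imwrite(f"pics/{n}0.png",c["image"][:,:,::-1]); np.savez(f"{n}0.npz",**c)
    print(n,c["mtx"],c["R"],c["t"],-c["R"].T@c["t"])
E
```

```text
pics
{'time_s': 0.0, 'q': array([-1.43727887e+00,  1.81550838e-01,  1.60802923e+00,  6.76760205e-06,
        1.35379633e+00, -2.06315773e-01]), 'dq': array([-1.11669209e-03,  1.33386132e-03,  8.00043604e-05, -8.79450931e-05,
       -4.40569747e-05, -2.62717237e-04]), 'joint_efforts': array([-1.53551773e-03, -4.44865680e+01, -3.51346064e+01, -2.95389782e-04,
        9.21854982e-03, -1.21741192e-05]), 'eef_pos': array([ 0.1916    , -0.54155696,  0.23836838]), 'eef_rot': array([-6.55431074e-04,  8.16494771e-01, -5.77352140e-01, -6.04861836e-04]), 'wrist_force': array([ 0.07966039, -0.07085318,  0.3867398 ]), 'torque': array([0.0188176 , 0.01349732, 0.01304838]), 'opening': 1.0028119014330161}
scene [[599.83645367   0.         316.97990478]
 [  0.         599.83645367 238.23317496]
 [  0.           0.           1.        ]] [[ 0.81635371 -0.57725595 -0.01849821]
 [-0.32594063 -0.43403063 -0.83986911]
 [ 0.47679065  0.69165958 -0.54247368]] [-0.31023565  0.18882493  1.55067734] [-0.42454072 -1.16967042  0.99405107]
top [[602.73060116   0.         310.65242936]
 [  0.         602.73060116 240.9576545 ]
 [  0.           0.           1.        ]] [[ 0.02515644 -0.99953068  0.01748088]
 [-0.99698751 -0.02636813 -0.07294261]
 [ 0.07336931 -0.01559325 -0.99718293]] [-0.01437473  0.38024882  1.5781155 ] [0.26367969 0.02026641 1.60165746]
```

View pics/scene0.png

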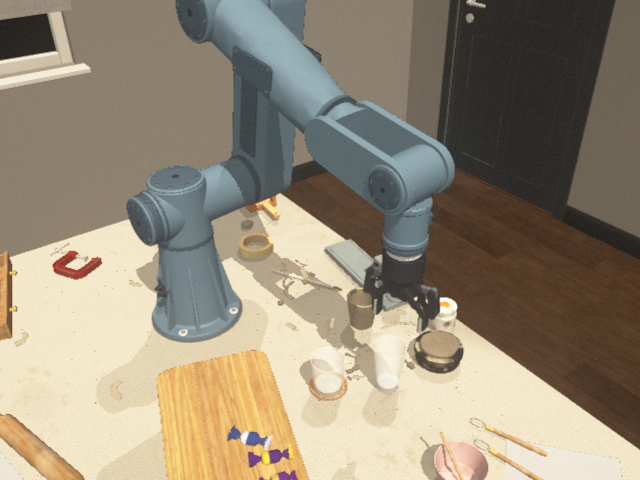

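View pics/top0.png

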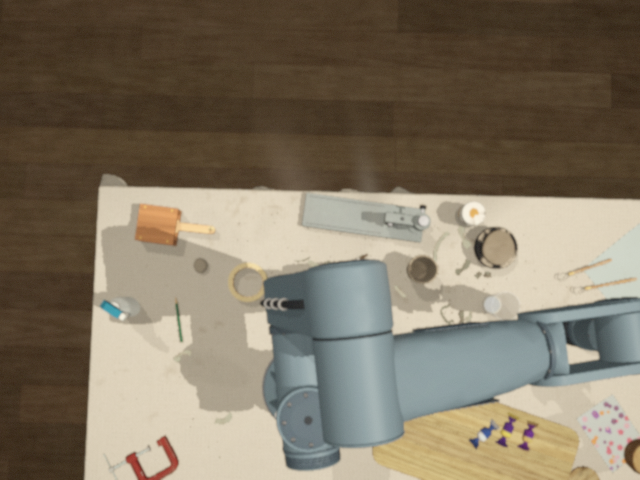

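```bash
cat > h.py <<'E'
import cv2,numpy as np
from bench import ctrl
def snap(n,tag):
    c=ctrl.camera(n); cv2.imwrite(f"pics/{n}{tag}.png",c["image"][:,:,::-1]); np.savez(f"{n}{tag}.npz",**c); return c
def load(s): return dict(np.load(s+".npz"))
def ray(c,uv,z):
    uv=np.atleast_2d(np.asarray(uv,float)); d=np.c_[(uv-c["mtx"][:2,2])/c["mtx"][0,0],np.ones(len(uv))]@c["R"]
    o=-c["R"].T@c["t"]; s=(z-o[2])/d[:,2]; return o+s[:,None]*d
def proj(c,X):
    p=np.atleast_2d(X)@c["R"].T+c["t"]; return p[:,:2]/p[:,2:]*c["mtx"][0,0]+c["mtx"][:2,2]
def tri(c1,a,c2,b):
    def P(c): return c["mtx"]@np.c_[c["R"],c["t"]]
    X=cv2.triangulatePoints(P(c1),P(c2),np.array(a,float).reshape(2,1),np.array(b,float).reshape(2,1)); X=(X[:3]/X[3]).ravel()
    return X,proj(c1,X)-a,proj(c2,X)-b
def crop(s,x0,y0,w,h,k,out):
    im=cv2.imread(f"pics/{s}.png")[y0:y0+h,x0:x0+w]; cv2.imwrite(f"pics/{out}.png",cv2.resize(im,None,fx=k,fy=k,interpolation=cv2.INTER_CUBIC))
E
python3 - <<'E'
from h import *
crop("top0",120,190,110,80,7,"c1"); crop("top0",295,180,200,110,4,"c2")
E
```

```text
(no output)
```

View pics/c1.png

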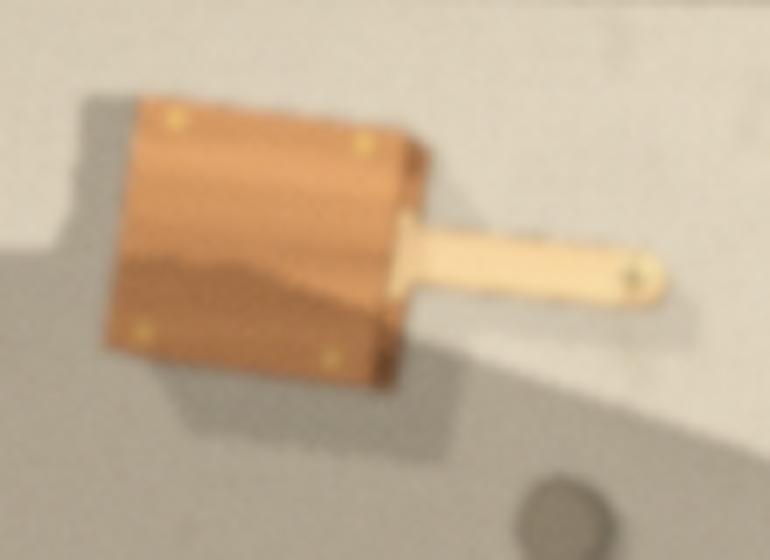

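View pics/c2.png

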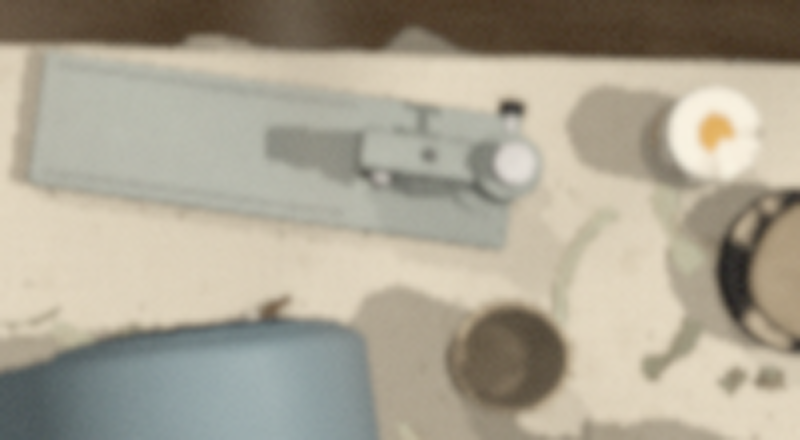

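```bash
python3 - <<'E'
from h import *
t=load("top0"); s=load("scene0")
f=lambda U,k,x,y:((np.array(U)+.5)/k-.5+[x,y])
print("cross",ray(t,f((632,276),7,120,190),.029), "tip",ray(t,f((667,278),7,120,190),.029))
# handle edges
a=ray(t,f((430,231),7,120,190),.029);b=ray(t,f((650,249),7,120,190),.029)
c=ray(t,f((430,292),7,120,190),.029);d=ray(t,f((640,307),7,120,190),.029);print(a,b,c,d)
for p,q in((a,b),(c,d)): v=(p-q)[0]; print(np.degrees(np.arctan2(v[0],v[1])))
btop=f(np.array([(140,97),(422,138),(380,388),(105,348)]),7,120,190); B=ray(t,btop,.051); print("box top",B)
button=ray(t,f((429,155),4,295,180),.097); print("button",button)
bed=ray(t,f(np.array([(45,52),(28,182),(503,248),]),4,295,180),.02);print("bed",bed)
print("clay",ray(t,f((566,526),7,120,190),.015),"beaker",ray(t,f((508,357),4,295,180),.08),"jar",ray(t,f((715,135),4,295,180),.073))
print(proj(s,np.r_[B,button,bed]))
E
```

```text
cross [[0.40374239 0.25976116 0.029     ]] tip [[0.40334223 0.24670902 0.029     ]]
[[0.41858205 0.3355458  0.029     ]] [[0.41404021 0.25343801 0.029     ]] [[0.39574449 0.33461355 0.029     ]] [[0.39221701 0.25635263 0.029     ]]
3.1661224332884403
2.5807646760075653
box top [[0.46311696 0.43957466 0.051     ]
 [0.45075722 0.33547742 0.051     ]
 [0.35807364 0.3470475  0.051     ]
 [0.3701206  0.44810159 0.051     ]]
button [[ 0.43743378 -0.23139337  0.097     ]]
bed [[ 0.50794265  0.0114028   0.02      ]
 [ 0.42125559  0.0203775   0.02      ]
 [ 0.38594577 -0.29409723  0.02      ]]
clay [[0.31029087 0.28304347 0.015     ]] beaker [[ 0.31223155 -0.28616436  0.08      ]] jar [[ 0.45807723 -0.4190092   0.073     ]]
[[262.24718791 180.89737441]
 [275.30784963 193.614287  ]
 [248.98657259 200.59221506]
 [237.06826737 187.7440175 ]
 [386.26658464 263.52551374]
 [349.64536605 238.74230535]
 [324.33779926 247.0793525 ]
 [385.71760251 306.83173183]]
```

Call:
drive_tool:
  commands:
    - {"dx":-42,"dy":-42,"dz":-11,"turn":-60}
    - {"dx":-42,"dy":-42,"dz":-11,"turn":-60}
    - {"dx":-42,"dy":-42,"dz":-11,"turn":-60}
    - {"dx":-42,"dy":-42,"dz":-11,"turn":-60}
    - {"dx":-42,"dy":-42,"dz":-11,"turn":-60}
    - {"dx":-42,"dy":-42,"dz":-11,"turn":-60}
    - {"dx":-42,"dy":-42,"dz":-11,"turn":-60}
    - {"dx":-42,"dy":-42,"dz":-11,"turn":-60}
    - {"dx":-42,"dy":-42,"dz":-11,"turn":-60}
    - {"dx":-42,"dy":-42,"dz":-11,"turn":-60}
    - {"dx":-42,"dy":-42,"dz":-11,"turn":-60}
    - {"dx":-42,"dy":-42,"dz":-11,"turn":-60}
    - {"dx":-42,"dy":-42,"dz":-11,"turn":-60}
    - {"dx":-42,"dy":-42,"dz":-11,"turn":-60}

```text
invalid input at $.commands[0]: expected keys gripper, dx, dy, dz, turn
```

```bash
python3 - <<'E'
from h import *
snap("scene","1");snap("top","1"); print(ctrl.get_obs()["eef_pos"],ctrl.get_obs()["q"])
E
```

```text
[ 0.19161475 -0.54178692  0.23874172] [-1.43729561e+00  1.81240471e-01  1.60761790e+00 -1.48928602e-05
  1.35380726e+00 -2.06299964e-01]
```

View pics/scene1.png

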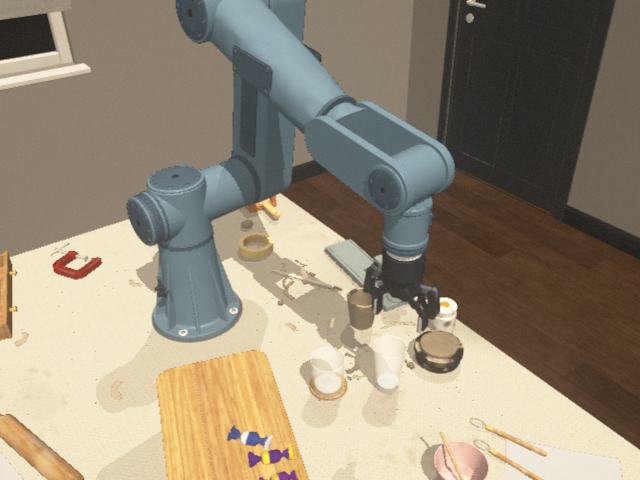

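View pics/top1.png

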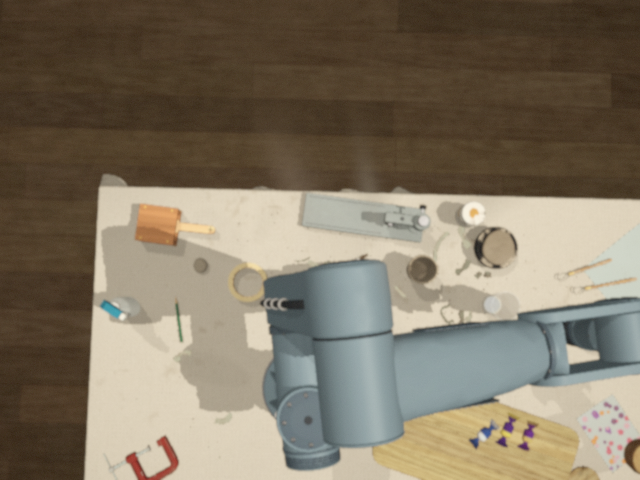

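The refused call moved nothing; the pictures are unchanged. In the scene view the handle end shows at about (270,210), and the arm hides the stand. Next I resend the move with all keys.

Call:
drive_tool:
  commands:
    - {"gripper":0,"dx":-42,"dy":-42,"dz":-11,"turn":-60}
    - {"gripper":0,"dx":-42,"dy":-42,"dz":-11,"turn":-60}
    - {"gripper":0,"dx":-42,"dy":-42,"dz":-11,"turn":-60}
    - {"gripper":0,"dx":-42,"dy":-42,"dz":-11,"turn":-60}
    - {"gripper":0,"dx":-42,"dy":-42,"dz":-11,"turn":-60}
    - {"gripper":0,"dx":-42,"dy":-42,"dz":-11,"turn":-60}
    - {"gripper":0,"dx":-42,"dy":-42,"dz":-11,"turn":-60}
    - {"gripper":0,"dx":-42,"dy":-42,"dz":-11,"turn":-60}
    - {"gripper":0,"dx":-42,"dy":-42,"dz":-11,"turn":-60}
    - {"gripper":0,"dx":-42,"dy":-42,"dz":-11,"turn":-60}
    - {"gripper":0,"dx":-42,"dy":-42,"dz":-11,"turn":-60}
    - {"gripper":0,"dx":-42,"dy":-42,"dz":-11,"turn":-60}
    - {"gripper":0,"dx":-42,"dy":-42,"dz":-11,"turn":-60}
    - {"gripper":0,"dx":-42,"dy":-42,"dz":-11,"turn":-60}

```text
time_s: 1.95
eef_pos: [0.4474, -0.0071, 0.3491]
eef_rot: [0.0, 0.996, -0.093, -0.0]
wrist_force: [-0.4, 0.6, -0.2]
opening: 0.995
```

```bash
python3 - <<'E'
from h import *
snap("scene","2");snap("top","2"); o=ctrl.get_obs();print(o["eef_pos"],o["q"],o["eef_rot"])
E
```

```text
[ 0.44750354 -0.00689411  0.34921768] [-2.81722904e-01 -1.90614403e-01  1.75761337e+00 -3.66883456e-05
  1.57465798e+00 -9.63692636e-02] [ 1.19758302e-05  9.95708569e-01 -9.25442805e-02 -3.50228715e-05]
```

View pics/scene2.png

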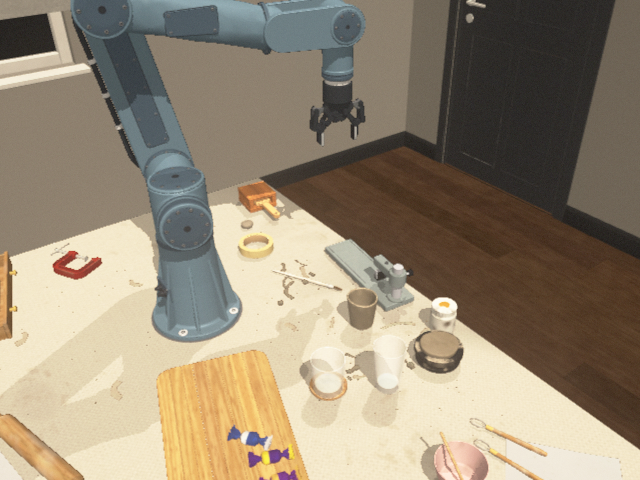

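View pics/top2.png

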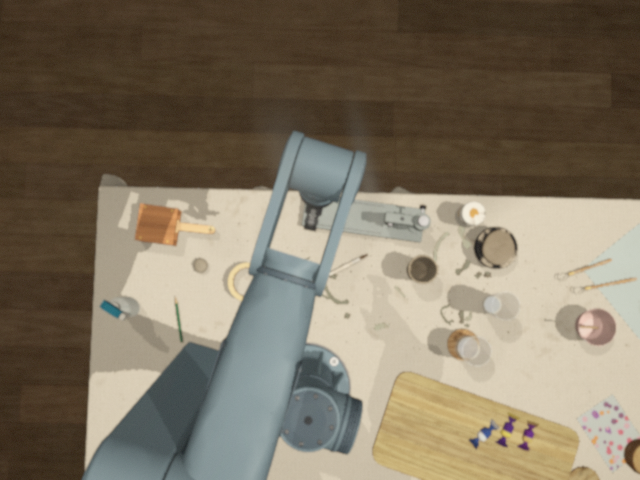

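Scene view now shows everything: box at (257,196), handle at (271,210), stand at (370,272) with column at (398,280). I'll zoom in.

```bash
python3 - <<'E'
from h import *
crop("scene2",230,175,65,50,11,"c3"); crop("scene2",315,230,110,85,7,"c4"); crop("top2",190,210,45,40,14,"c5");crop("top2",370,190,70,60,11,"c6")
E
```

```text
(no output)
```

View pics/c3.png

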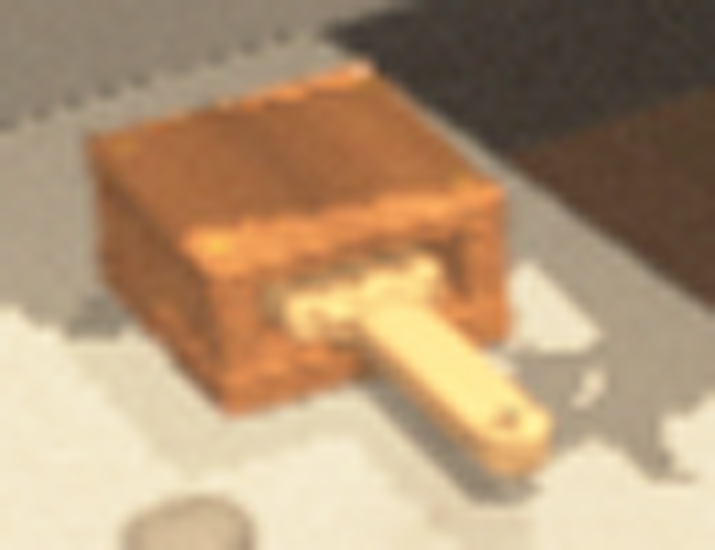

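View pics/c4.png

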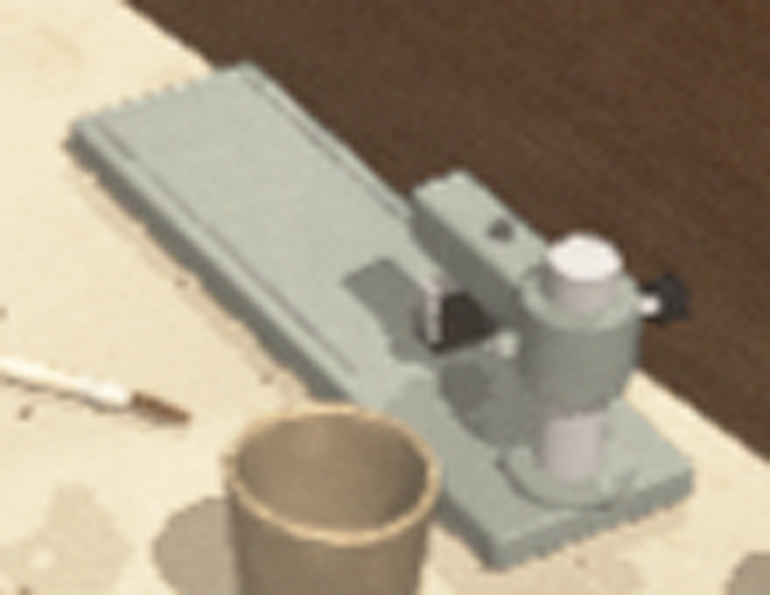

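View pics/c5.png

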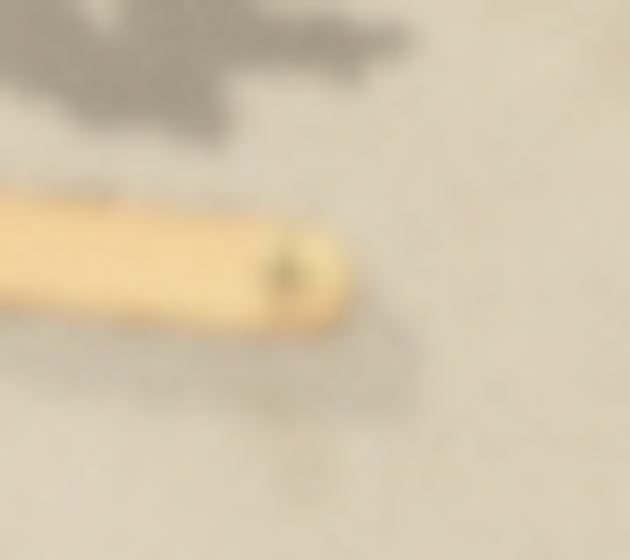

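View pics/c6.png

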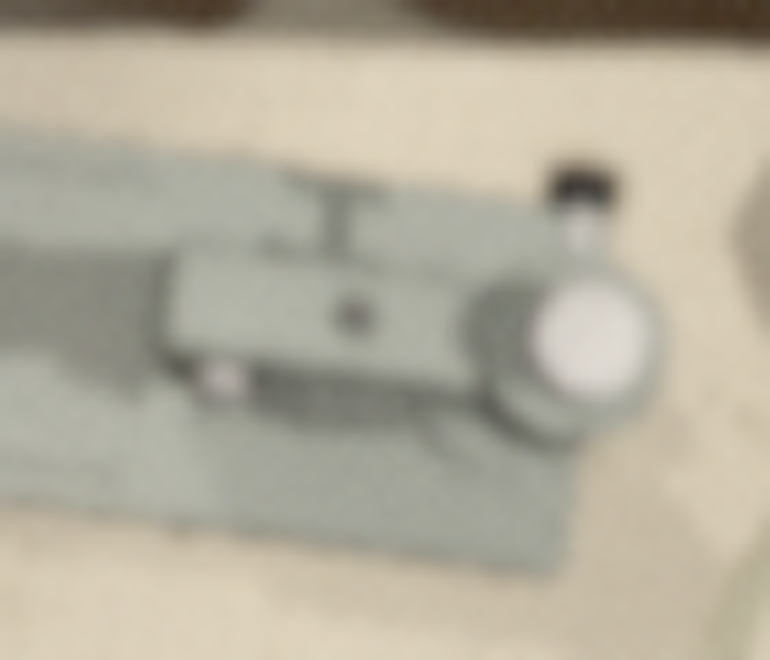

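```bash
python3 - <<'E'
from h import *
t=load("top2"); s=load("scene2")
f=lambda U,k,x,y:((np.array(U)+.5)/k-.5+[x,y])
C=lambda a,b,n:print(n,*[np.round(v,4) for v in tri(s,a,t,b)])
C(f((508,418),11,230,175),f((287,268),14,190,210),"cross")
C(f((502,231),7,315,230),f((355,316),11,370,190),"button")
C(f((245,65),7,315,230),f((45,52),4,295,180),"bed++")
C(f((75,128),7,315,230),f((28,182),4,295,180),"bed-+")
C(f((585,258),7,315,230),f((592,338),11,370,190),"coltop")
print(ray(s,f((508,418),11,230,175),.029),ray(t,f((287,268),14,190,210),.029))
print(ray(s,f((502,231),7,315,230),.097),ray(t,f((355,316),11,370,190),.097))
E
```

```text
cross [0.404  0.2592 0.0313] [[ 0.138  -0.0092]] [[-0.0873  0.142 ]]
button [ 0.4375 -0.2309  0.0997] [[-0.0692  0.0124]] [[ 0.042  -0.0576]]
bed++ [0.5079 0.0115 0.0196] [[ 0.0446 -0.0065]] [[-0.0286  0.0413]]
bed-+ [0.4226 0.0197 0.0169] [[-0.4252  0.0488]] [[ 0.2606 -0.3915]]
coltop [ 0.4318 -0.2814  0.1188] [[-0.0657  0.0126]] [[ 0.0396 -0.0534]]
[[0.40560193 0.26280624 0.029     ]] [[0.40459762 0.25932751 0.029     ]]
[[ 0.44026674 -0.22818674  0.097     ]] [[ 0.43768872 -0.23124636  0.097     ]]
```

Call:
drive_tool:
  commands:
    - {"gripper":0.45,"dx":-9.8,"dy":-30.1,"dz":21,"turn":-7.7}
    - {"gripper":0.45,"dx":-9.8,"dy":-30.1,"dz":21,"turn":-7.7}
    - {"gripper":0.45,"dx":-9.8,"dy":-30.1,"dz":21,"turn":-7.7}
    - {"gripper":0.45,"dx":-9.8,"dy":-30.1,"dz":21,"turn":-7.7}
    - {"gripper":0.45,"dx":-9.8,"dy":-30.1,"dz":21,"turn":-7.7}
    - {"gripper":0.45,"dx":-9.8,"dy":-30.1,"dz":21,"turn":-7.7}
    - {"gripper":0.45,"dx":-9.8,"dy":-30.1,"dz":21,"turn":-7.7}
    - {"gripper":0.45,"dx":-9.8,"dy":-30.1,"dz":21,"turn":-7.7}
    - {"gripper":0.45,"dx":-9.8,"dy":-30.1,"dz":21,"turn":-7.7}
    - {"gripper":0.45,"dx":-9.8,"dy":-30.1,"dz":21,"turn":-7.7}

```text
time_s: 3.3
eef_pos: [0.4075, 0.3069, 0.1405]
eef_rot: [-0.0, 1.0, -0.026, 0.001]
wrist_force: [-1.2, 0.0, 0.5]
opening: 0.549
```

```bash
cat > go.py <<'E'
from h import *
import sys
# prints tool-axis shift (cm) and turn to world target x y z yaw_of_tool_x(deg)
from scipy.spatial.transform import Rotation as R
def go(x,y,z,yaw):
    o=ctrl.get_obs(); q=o["eef_rot"]; M=R.from_quat(np.r_[q[1:],q[0]]).as_matrix()
    cur=np.degrees(np.arctan2(M[1,0],M[0,0])); d=M.T@(np.array([x,y,z])-o["eef_pos"])*100
    print("at",o["eef_pos"].round(4),"yaw",cur.round(2),"tilt",np.degrees(np.arccos(-M[2,2])).round(2),"d",d.round(2),"turn",round(cur-yaw,2),"F",o["wrist_force"].round(1),"t",o["time_s"],"op",round(o["opening"],3))
if __name__=="__main__": go(*map(float,sys.argv[1:]))
E
python3 go.py .4064 .3074 .025 -2.9; python3 - <<'E'
from h import *
snap("scene","3");snap("top","3")
crop("scene3",200,120,130,100,6,"c7")
E
```

```text
at [0.4075 0.3069 0.1405] yaw -2.94 tilt 0.13 d [-0.13 -0.03 11.55] turn -0.04 F [-1.2  0.   0.5] t 3.3 op 0.549
```

View pics/c7.png

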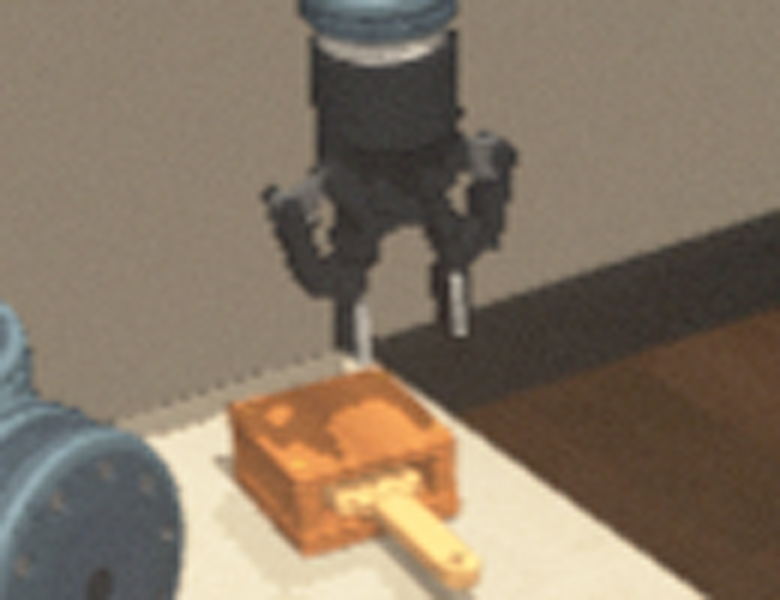

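The gripper is above and in line with the handle. Now I descend and close.

Call:
drive_tool:
  commands:
    - {"gripper":0.45,"dx":-0.1,"dy":0,"dz":5,"turn":0}
    - {"gripper":0.45,"dx":-0.1,"dy":0,"dz":9,"turn":0}
    - {"gripper":0.45,"dx":-0.1,"dy":0,"dz":11,"turn":0}
    - {"gripper":0.45,"dx":-0.1,"dy":0,"dz":11.5,"turn":0}
    - {"gripper":0.45,"dx":-0.1,"dy":0,"dz":11.5,"turn":0}
    - {"gripper":0.45,"dx":-0.1,"dy":0,"dz":11.5,"turn":0}

```text
time_s: 4.15
eef_pos: [0.4064, 0.3081, 0.0256]
eef_rot: [-0.001, 1.0, -0.025, 0.001]
wrist_force: [-0.9, 0.0, -0.3]
opening: 0.548
```

```bash
python3 go.py .4064 .3074 .025 -2.9; python3 - <<'E'
from h import *
snap("scene","4")
crop("scene4",200,120,130,100,6,"c8")
E
```

```text
at [0.4064 0.3081 0.0256] yaw -2.84 tilt 0.14 d [0.01 0.07 0.06] turn 0.06 F [-0.9  0.  -0.3] t 4.15 op 0.548
```

View pics/c8.png

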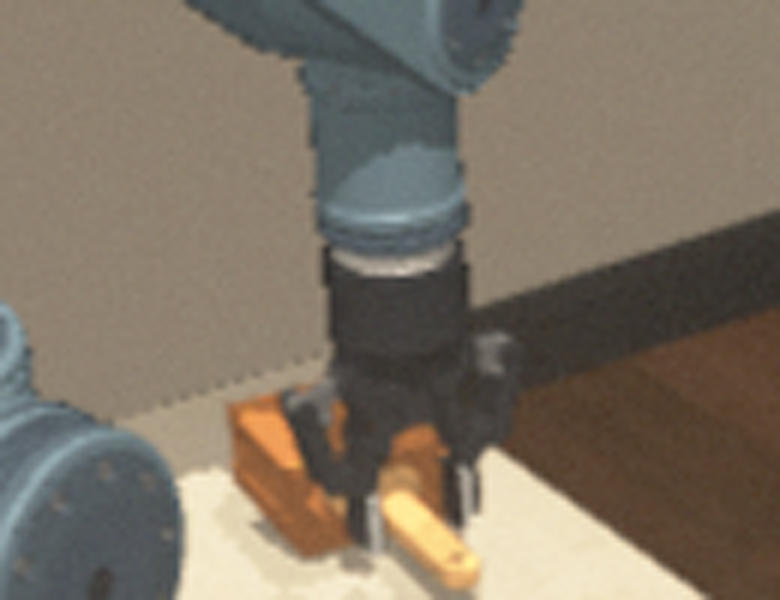

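Call:
drive_tool:
  commands:
    - {"gripper":1,"dx":0,"dy":0,"dz":0,"turn":0}
    - {"gripper":1,"dx":0,"dy":0,"dz":0,"turn":0}
    - {"gripper":1,"dx":0,"dy":0,"dz":0,"turn":0}
    - {"gripper":1,"dx":0,"dy":0,"dz":0,"turn":0}
    - {"gripper":1,"dx":0,"dy":0,"dz":0,"turn":0}
    - {"gripper":1,"dx":0,"dy":0,"dz":0,"turn":0}

```text
time_s: 4.95
eef_pos: [0.4058, 0.3081, 0.0251]
eef_rot: [-0.0, 1.0, -0.025, 0.0]
wrist_force: [-1.3, -0.8, 5.2]
opening: 0.236
```

```bash
python3 go.py .4064 .3074 .025 -2.9
```

```text
at [0.4058 0.3081 0.0251] yaw -2.82 tilt 0.07 d [0.06 0.06 0.01] turn 0.08 F [-1.3 -0.8  5.2] t 4.95 op 0.236
```

Call:
drive_tool:
  commands:
    - {"gripper":1,"dx":0,"dy":1,"dz":-0.1,"turn":0}
    - {"gripper":1,"dx":0,"dy":3,"dz":-0.1,"turn":0}
    - {"gripper":1,"dx":0,"dy":5,"dz":-0.1,"turn":0}
    - {"gripper":1,"dx":0,"dy":7,"dz":-0.1,"turn":0}
    - {"gripper":1,"dx":0,"dy":9,"dz":-0.1,"turn":0}
    - {"gripper":1,"dx":0,"dy":11,"dz":-0.1,"turn":0}
    - {"gripper":1,"dx":0,"dy":12,"dz":-0.1,"turn":0}
    - {"gripper":1,"dx":0,"dy":12,"dz":-0.1,"turn":0}

```text
time_s: 5.95
eef_pos: [0.3993, 0.1873, 0.0252]
eef_rot: [0.0, 1.0, -0.025, -0.0]
wrist_force: [-1.2, 0.3, -0.5]
opening: 0.236
```

```bash
python3 go.py .4064 .3074 .025 -2.9; python3 - <<'E'
from h import *
snap("scene","5");snap("top","5")
crop("scene5",200,120,160,120,5,"c9");crop("top5",110,180,200,110,4,"c10")
E
```

```text
at [0.3993 0.1873 0.0252] yaw -2.91 tilt 0.01 d [  0.1  -12.03   0.02] turn -0.01 F [-1.2  0.3 -0.5] t 5.95 op 0.236
```

View pics/c9.png

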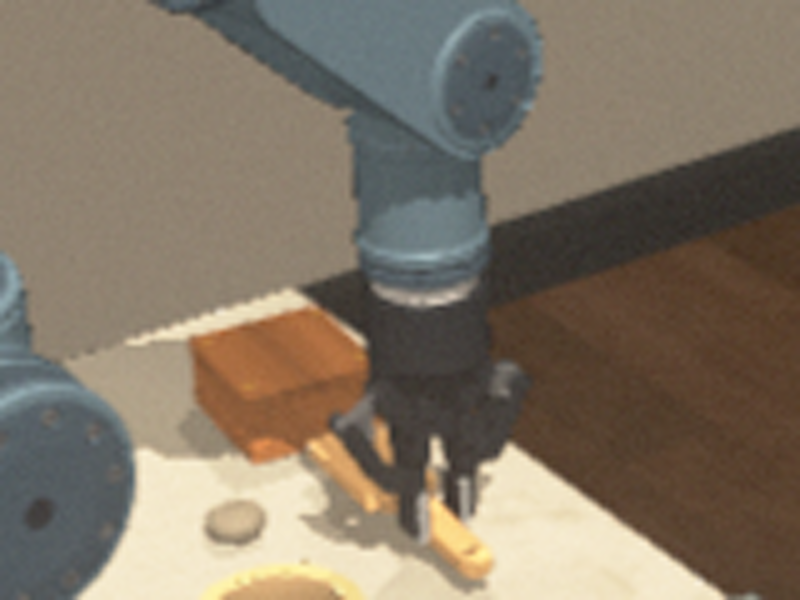

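View pics/c10.png

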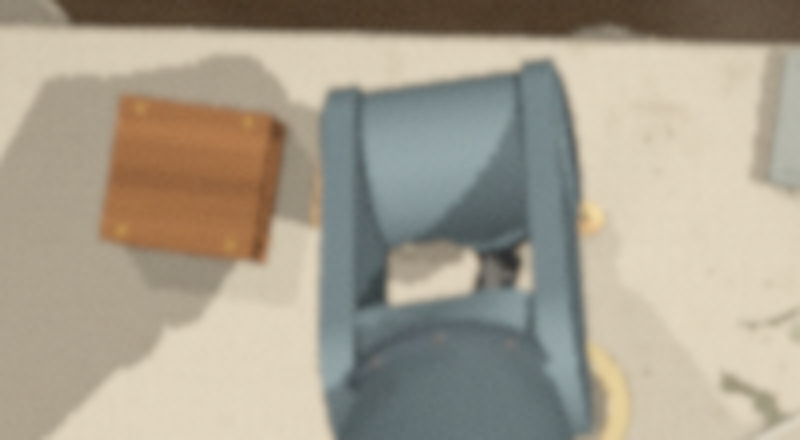

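```bash
python3 go.py .4553 -.0714 .12 -6.35
```

```text
at [0.3995 0.1881 0.0253] yaw -2.85 tilt 0.01 d [ 6.86 25.64 -9.47] turn 3.5 F [ 0.4  0.6 -0.5] t 6.05 op 0.234
```

Call:
drive_tool:
  commands:
    - {"gripper":1,"dx":0,"dy":0,"dz":-2,"turn":0}
    - {"gripper":1,"dx":0,"dy":0,"dz":-5,"turn":0}
    - {"gripper":1,"dx":0,"dy":0,"dz":-9.5,"turn":0}
    - {"gripper":1,"dx":1.4,"dy":5,"dz":-9.5,"turn":1}
    - {"gripper":1,"dx":2.8,"dy":10,"dz":-9.5,"turn":2}
    - {"gripper":1,"dx":4.2,"dy":15,"dz":-9.5,"turn":3}
    - {"gripper":1,"dx":5.6,"dy":20,"dz":-9.5,"turn":3.5}
    - {"gripper":1,"dx":6.9,"dy":24,"dz":-9.5,"turn":3.5}
    - {"gripper":1,"dx":6.9,"dy":25.6,"dz":-9.5,"turn":3.5}
    - {"gripper":1,"dx":6.9,"dy":25.6,"dz":-9.5,"turn":3.5}
    - {"gripper":1,"dx":6.9,"dy":25.6,"dz":-9.5,"turn":3.5}

```text
time_s: 7.42
eef_pos: [0.4552, -0.0698, 0.12]
eef_rot: [-0.0, 0.999, -0.055, -0.0]
wrist_force: [-1.0, 0.2, -0.6]
opening: 0.234
```

```bash
python3 go.py .4553 -.0714 .04 -6.35; python3 - <<'E'
from h import *
snap("scene","6");snap("top","6")
crop("scene6",270,160,160,120,5,"d1");crop("top6",250,180,200,110,4,"d2")
E
```

```text
at [ 0.4552 -0.0698  0.12  ] yaw -6.27 tilt 0.07 d [0.04 0.17 8.  ] turn 0.08 F [-1.   0.2 -0.6] t 7.425 op 0.234
```

View pics/d1.png

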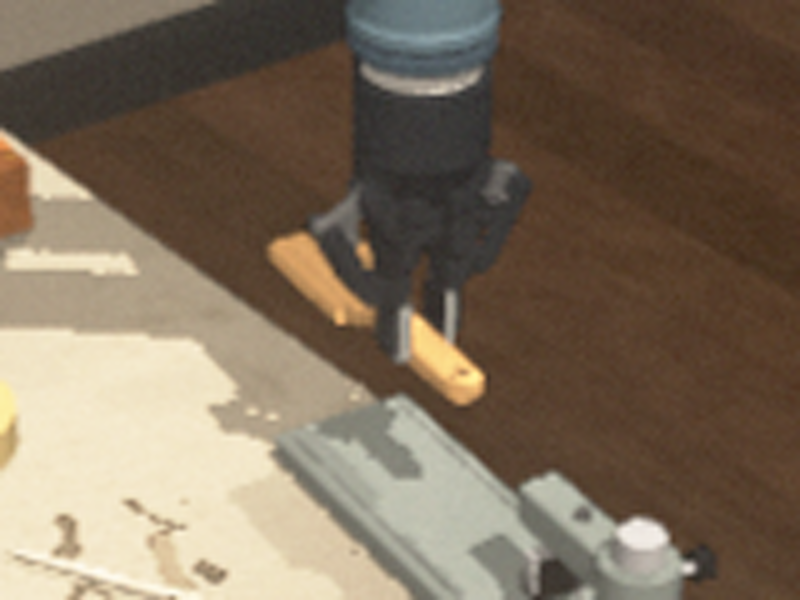

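View pics/d2.png

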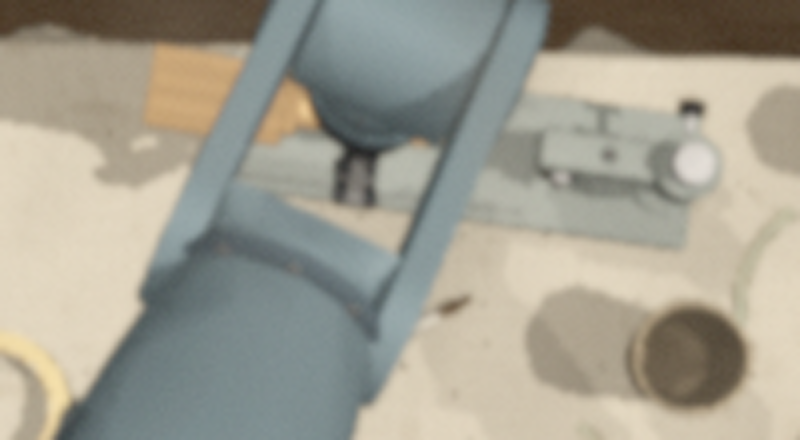

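```bash
python3 - <<'E'
from h import *
s=load("scene6");t=load("top6")
f=lambda U,k,x,y:((np.array(U)+.5)/k-.5+[x,y])
u=np.array([.1106,.9939]);g=np.array([.4553,-.0706])
X=np.r_[g-.0486*u,.124]; print(proj(s,X),f((461,372),5,270,160))
n=np.array([u[1],-u[0]])
for w in(-.025,.025): print(proj(t,np.r_[g+(.1294)*u+w*n,.124]))
print(f((155,42),4,250,180),f((146,122),4,250,180))
E
```

```text
[[362.79533037 234.38700692]] [361.8 234. ]
[[285.60246062 211.01764444]]
[[288.40706869 191.10812001]]
[288.375 190.125] [286.125 210.125]
```

Call:
drive_tool:
  commands:
    - {"gripper":1,"dx":0,"dy":0.1,"dz":3,"turn":0}
    - {"gripper":1,"dx":0,"dy":0.1,"dz":6,"turn":0}
    - {"gripper":1,"dx":0,"dy":0.1,"dz":8,"turn":0}
    - {"gripper":1,"dx":0,"dy":0.1,"dz":8,"turn":0}
    - {"gripper":1,"dx":0,"dy":2,"dz":8,"turn":0}
    - {"gripper":1,"dx":0,"dy":4,"dz":8,"turn":0}
    - {"gripper":1,"dx":0,"dy":5,"dz":8,"turn":0}
    - {"gripper":1,"dx":0,"dy":5,"dz":8,"turn":0}

```text
time_s: 8.52
eef_pos: [0.4506, -0.1213, 0.041]
eef_rot: [0.0, 0.998, -0.056, 0.001]
wrist_force: [-0.1, 0.9, -0.9]
opening: 0.238
```

```bash
python3 go.py .4486 -.1310 .031 -6.35; python3 - <<'E'
from h import *
snap("scene","7");snap("top","7")
crop("scene7",310,190,110,120,6,"d3");crop("top7",290,180,160,110,5,"d4")
E
```

```text
at [ 0.4506 -0.1213  0.041 ] yaw -6.38 tilt 0.07 d [-0.09  0.99  1.  ] turn -0.03 F [-0.1  0.9 -0.9] t 8.525 op 0.238
```

View pics/d3.png

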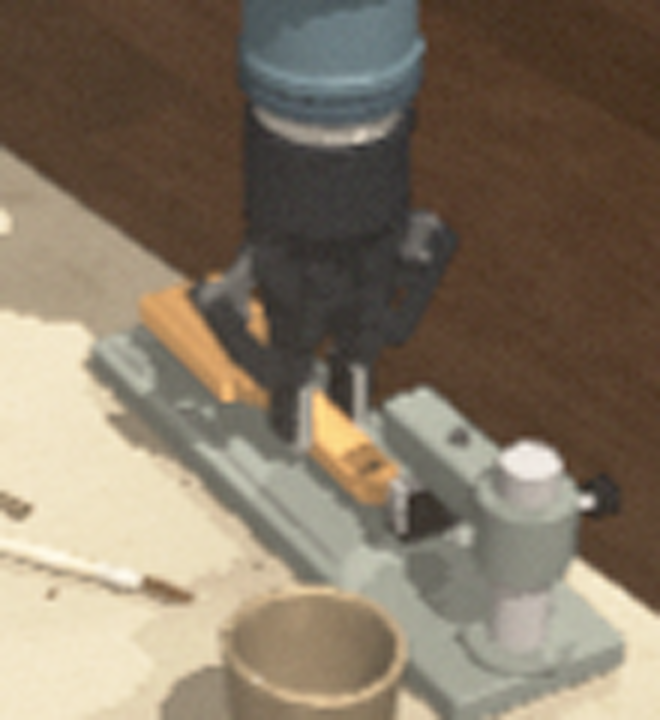

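View pics/d4.png

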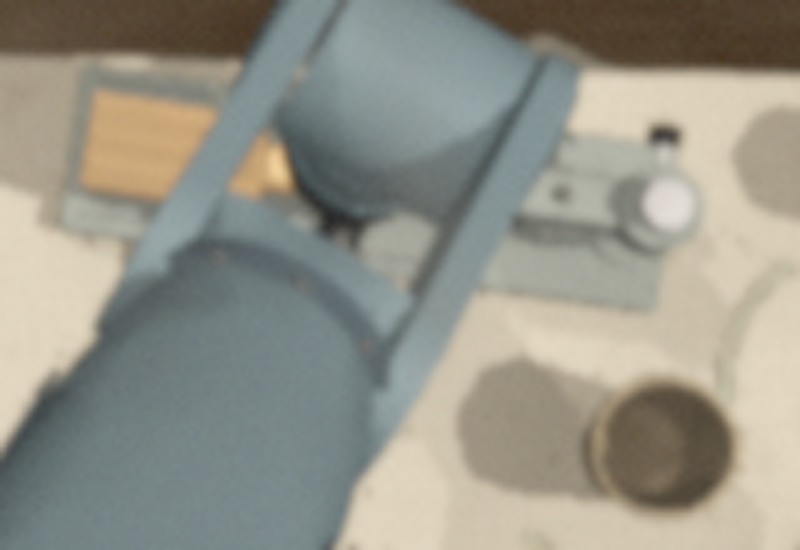

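Call:
drive_tool:
  commands:
    - {"gripper":1,"dx":-0.1,"dy":0.8,"dz":0,"turn":0}
    - {"gripper":1,"dx":-0.1,"dy":0.8,"dz":0.5,"turn":0}
    - {"gripper":1,"dx":-0.1,"dy":0.8,"dz":0.8,"turn":0}
    - {"gripper":1,"dx":-0.1,"dy":0.8,"dz":1,"turn":0}
    - {"gripper":1,"dx":-0.1,"dy":0.8,"dz":1,"turn":0}
    - {"gripper":1,"dx":-0.1,"dy":0.8,"dz":1,"turn":0}

```text
time_s: 9.38
eef_pos: [0.448, -0.1285, 0.0306]
eef_rot: [-0.0, 0.998, -0.055, -0.001]
wrist_force: [-3.0, 0.5, 8.7]
opening: 0.237
```

```bash
python3 go.py .4486 -.1310 .031 -6.35
```

```text
at [ 0.448  -0.1285  0.0306] yaw -6.32 tilt 0.07 d [ 0.09  0.24 -0.04] turn 0.03 F [-3.   0.5  8.7] t 9.375 op 0.237
```

Call:
drive_tool:
  commands:
    - {"gripper":1,"dx":0,"dy":0,"dz":-0.05,"turn":0}
    - {"gripper":0.5,"dx":0,"dy":0,"dz":-0.05,"turn":0}
    - {"gripper":0.5,"dx":0,"dy":0,"dz":-0.05,"turn":0}
    - {"gripper":0.5,"dx":0,"dy":0,"dz":-0.05,"turn":0}
    - {"gripper":0.5,"dx":0,"dy":0,"dz":-0.05,"turn":0}
    - {"gripper":0.5,"dx":0,"dy":0,"dz":-2,"turn":0}
    - {"gripper":0.5,"dx":0,"dy":0,"dz":-5,"turn":0}
    - {"gripper":0.3,"dx":0,"dy":-4,"dz":-10,"turn":0}
    - {"gripper":0,"dx":0,"dy":-9,"dz":-16,"turn":0}
    - {"gripper":0,"dx":0,"dy":-14,"dz":-20,"turn":0}
    - {"gripper":0,"dx":0,"dy":-20,"dz":-22,"turn":0}
    - {"gripper":0,"dx":0,"dy":-25,"dz":-22,"turn":0}
    - {"gripper":0,"dx":0,"dy":-25,"dz":-22,"turn":0}
    - {"gripper":0,"dx":0,"dy":-25,"dz":-22,"turn":0}

```text
time_s: 11.12
eef_pos: [0.4755, 0.1199, 0.25]
eef_rot: [0.0, 0.999, -0.054, -0.0]
wrist_force: [0.5, -0.0, -0.1]
opening: 1.002
```

```bash
python3 go.py .4486 -.1310 .031 -6.35; python3 - <<'E'
from h import *
snap("scene","8");snap("top","8")
crop("scene8",310,225,110,85,7,"d5");crop("top8",290,180,160,80,5,"d6")
E
```

```text
at [0.4755 0.1199 0.25  ] yaw -6.24 tilt 0.05 d [ 0.06 25.22 21.91] turn 0.11 F [ 0.5 -0.  -0.1] t 11.125 op 1.002
```

View pics/d5.png

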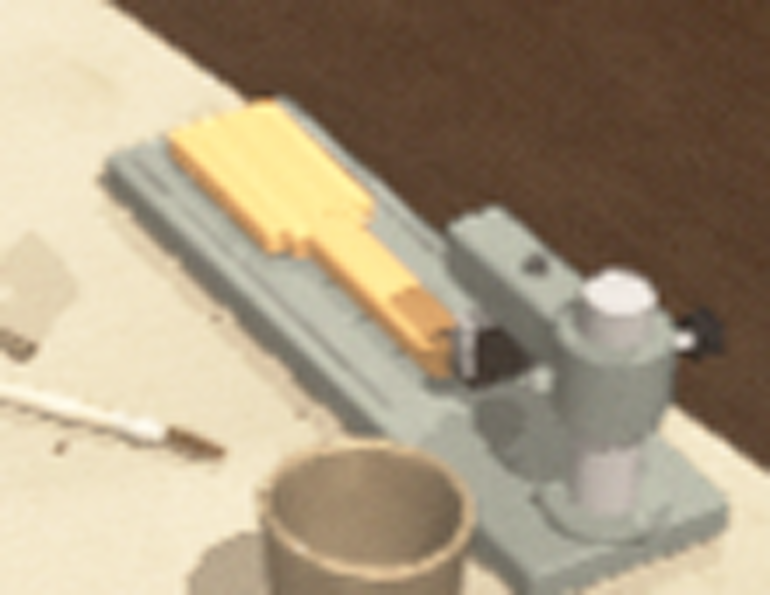

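View pics/d6.png

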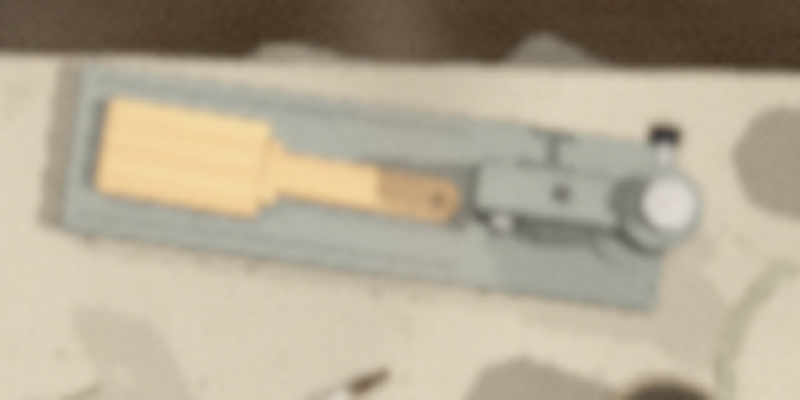

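```bash
python3 - <<'E'
from h import *
s=load("scene8");t=load("top8")
f=lambda U,k,x,y:((np.array(U)+.5)/k-.5+[x,y])
ct=f((437,200),5,290,180); 
# refine dark spot in top within handle: 
g=cv2.cvtColor(t["image"],cv2.COLOR_RGB2GRAY).astype(float)
def dark(g,c,r=2):
    x,y=np.round(c).astype(int); w=g[y-r:y+r+1,x-r:x+r+1]; w=np.clip(np.percentile(w,60)-w,0,None); Y,X=np.mgrid[y-r:y+r+1,x-r:x+r+1]; return np.array([(w*X).sum(),(w*Y).sum()])/w.sum()
gs=cv2.cvtColor(s["image"],cv2.COLOR_RGB2GRAY).astype(float)
ct2=dark(g,ct); bt=f((562,194),5,290,180);bt2=dark(g,bt)
bs=f((537,263),7,310,225);bs2=dark(gs,bs); cs=f((440,338),7,310,225)
print(ct,ct2,bt,bt2,bs,bs2)
print("button tri",tri(s,bs2,t,bt2),"cross tri",tri(s,cs,t,ct2))
C=ray(t,ct2,.034)[0];N=ray(t,bt2,.098)[0];print("cross",C,ray(t,ct,.034),"needle",N)
# paddle mask
h=cv2.cvtColor(t["image"],cv2.COLOR_RGB2HSV); m=((h[...,0]<28)&(h[...,1]>95)&(h[...,2]>90)).astype(np.uint8)
m[:, :300]=0;m[:,385:]=0;m[:195]=0;m[227:]=0
ys,xs=np.nonzero(m);P=ray(t,np.c_[xs,ys],.034)[:,:2]
print(len(P), P.min(0),P.max(0)); mean=P.mean(0); 
# center line by slices in y
sl=[]
for c in range(xs.min()+1,xs.max()-1): 
    k=ys[xs==c]; sl.append((c,k.mean(),len(k)))
sl=np.array(sl);Q=ray(t,sl[:,:2],.034)[:,:2]
p=np.polyfit(Q[:,1],Q[:,0],1);print("paddle yaw",np.degrees(np.arctan(p[0])),"x at cross y",np.polyval(p,C[1]))
r=Q[:,0]-np.polyval(p,Q[:,1]);print("resid mm",(r*1000).round(1))
u=np.array([.1106,.9939]);n=np.array([u[1],-u[0]])
d=(C-N)[:2];print("cross in needle frame: along",d@u*1000,"lateral",d@n*1000)
gp=C[:2]+.138*np.array([np.sin(np.arctan(p[0])),np.cos(np.arctan(p[0]))]);print("blade grasp",gp,"blade via fit x",np.polyval(p,gp[1]))
E
```

```text
[377.  219.6] [377.43865546 219.74285714] [402.  218.4] [401.77155556 218.29066667] [386.28571429 262.14285714] [386.47920792 261.98663366]
button tri (array([ 0.43764992, -0.23076829,  0.10127212]), array([[-0.23497746,  0.04214616]]), array([[ 0.14295054, -0.19573614]])) cross tri (array([ 0.43897017, -0.17747753,  0.03503525]), array([[ 0.12380184, -0.02029813]]), array([[-0.07414238,  0.10417693]]))
cross [ 0.43936563 -0.17779812  0.034     ] [[ 0.4397107  -0.17664037  0.034     ]] needle [ 0.43752451 -0.23096227  0.098     ]
31 [ 0.43581138 -0.1818633 ] [ 0.45111817 -0.14497955]
 ** On entry to DLASCL parameter number  4 had an illegal value
 ** On entry to DLASCL parameter number  4 had an illegal value
 ** On entry to DLASCL parameter number  4 had an illegal value
 ** On entry to DLASCL parameter number  4 had an illegal value
 ** On entry to DLASCL parameter number  5 had an illegal value
 ** On entry to DLASCL parameter number  4 had an illegal value<stdin>:23: RuntimeWarning: Mean of empty slice.
  ret = ret.dtype.type(ret / rcount)
Traceback (most recent call last):
numpy.linalg.LinAlgError: SVD did not converge in Linear Least Squares
```

```bash
python3 - <<'E'
from h import *
t=load("top8"); im=t["image"].astype(int); d=im[...,0]-im[...,2]
print(d[219,305:385:4], d[210,310:345:4])
m=(d>50)
m[:,:300]=0;m[:,385:]=0;m[:195]=0;m[227:]=0
sl=[]
for c in range(311,379):
    # subpixel edge crossing of d at half between wood and bed
    col=d[195:229,c].astype(float); k=np.where(col>45)[0]
    if len(k)<4: continue
    a,b=k[0],k[-1]; th=45
    ya=a-1+(th-col[a-1])/(col[a]-col[a-1]); yb=b+(col[b]-th)/(col[b]-col[b+1]); sl.append((c,195+(ya+yb)/2,yb-ya))
sl=np.array(sl);Q=ray(t,sl[:,:2],.034)[:,:2]
H=sl[:,2]<12;Bk=sl[:,2]>16
p=np.polyfit(Q[:,1],Q[:,0],1);print("yaw",np.degrees(np.arctan(p[0])),"resid",((Q[:,0]-np.polyval(p,Q[:,1]))*1000).round(1)); print(sl[:,2].round(1))
C=np.array([.43937,-.1777]);N=np.array([.43755,-.2309]);a=np.arctan(p[0])
print("line x at cross",np.polyval(p,C[1])); ends=ray(t,[(sl[0,0],sl[0,1]),(sl[-1,0],sl[-1,1])],.034);print(ends)
u=np.array([np.sin(a),np.cos(a)]);print("blade grasp",C+.138*u,np.polyval(p,(C+.138*u)[1]))
us=np.array([.1106,.9939]);n=np.array([us[1],-us[0]]);print("along,lat",(C-N)@us,(C-N)@n)
E
```

```text
[12 17 40 61 74 83 85 85 83 82 56 63 75 81 82 79 76 75 63 53] [66 85 87 84 81 81 80 83 85]
yaw 7.8868984634321055 resid [-2.8 -1.1 -0.3  0.  -0.1 -0.1 -0.1  0.   0.1 -0.  -0.1 -0.3 -0.1  0.
 -0.  -0.  -0.1 -0.3 -0.2 -0.2 -0.1 -0.2 -0.2 -0.3 -0.2 -0.1 -0.1 -0.1
 -0.   0.4  1.7  3.3  3.5  1.7  1.8  1.7  0.5 -0.1 -0.3 -0.3 -0.2  0.
 -0.  -0.2 -0.3 -0.3 -0.2 -0.1 -0.1 -0.2 -0.2 -0.1  0.1  0.2  0.  -0.3
 -0.5 -0.6 -0.5 -0.5 -0.5 -0.5 -0.6 -0.5 -0.3 -0.2 -0.3 -0. ]
[17.8 19.2 19.8 19.9 19.9 20.  20.1 20.1 20.  19.9 19.8 20.  20.  20.1
 20.  19.9 19.9 20.  20.1 20.  20.  20.  20.  20.  20.  20.1 20.  20.
 19.9 19.5 18.6 17.3 16.3 13.9 12.1 10.7  9.6  9.3  9.3  9.3  9.3  9.2
  9.3  9.2  9.2  9.3  9.2  9.2  9.3  9.4  9.4  9.5  9.5  9.5  9.3  9.1
  8.9  9.   9.   8.8  8.8  8.8  8.8  8.9  8.9  8.8  8.6  8.3]
line x at cross 0.4400319031394169
[[ 0.46144053 -0.00308366  0.034     ]
 [ 0.43978005 -0.17926512  0.034     ]]
blade grasp [ 0.45830609 -0.04100536] 0.45896799371494157
along,lat 0.053076771999999994 -0.0040750220000000115
```

```bash
python3 - <<'E'
from h import *
t=load("top8"); im=t["image"].astype(float)
g=im[...,0]-im[...,2]  # table beige R-B larger than grey bed
E=[];F=[]
for c in range(312,420):
    col=cv2.GaussianBlur(g[:,c].reshape(-1,1).astype(np.float32),(1,3),0).ravel()
    # top edge: search rows 188..212 ; bottom 222..246
    def edge(lo,hi):
        dd=np.abs(np.diff(col[lo:hi])); k=dd.argmax(); w=dd[max(0,k-1):k+2]; return lo+.5+((np.arange(max(0,k-1),max(0,k-1)+len(w))*w).sum()/w.sum()),dd[k]
    a,wa=edge(190,207);b,wb=edge(222,246); 
    E.append((c,a));F.append((c,b))
from numpy.polynomial import polynomial as Pn
def rob(P):
    P=np.array(P);k=np.ones(len(P),bool)
    for _ in range(8):
        p=np.polyfit(P[k,0],P[k,1],1);r=P[:,1]-np.polyval(p,P[:,0]);k=np.abs(r)<max(.4,1.5*np.median(np.abs(r)))
    return p,k.sum(),r[k].std()
for P in(E,F):
    p,n,sd=rob(P);print(p,n,sd)
    # world line on z=.02
    W=ray(t,[(315,np.polyval(p,315)),(415,np.polyval(p,415))],.02);v=W[0]-W[1];print(W[:,:2],np.degrees(np.arctan2(v[0],v[1])))
E
```

```text
[5.49063207e-02 1.82432648e+02] 65 0.7210031192596812
[[ 0.48967119 -0.01321285]
 [ 0.48233848 -0.27865899]] 1.5823418235106637
[1.38541543e-01 1.83811298e+02] 63 0.20228558062235774
[[ 0.41604372 -0.01502714]
 [ 0.3864138  -0.27985748]] 6.383854947140737
```

```bash
python3 go.py .4597 -.0410 .09 -7.8
```

```text
at [0.4756 0.1186 0.2497] yaw -6.4 tilt 0.07 d [ 0.22 16.03 15.98] turn 1.4 F [ 0.2 -0.3  0.5] t 11.225 op 0.999
```

Call:
drive_tool:
  commands:
    - {"gripper":0,"dx":0.1,"dy":5,"dz":5,"turn":1.4}
    - {"gripper":0,"dx":0.2,"dy":10,"dz":9,"turn":1.4}
    - {"gripper":0,"dx":0.2,"dy":14,"dz":13,"turn":1.4}
    - {"gripper":0,"dx":0.2,"dy":16,"dz":16,"turn":1.4}
    - {"gripper":0,"dx":0.2,"dy":16,"dz":16,"turn":1.4}
    - {"gripper":0,"dx":0.2,"dy":16,"dz":16,"turn":1.4}
    - {"gripper":0,"dx":0.2,"dy":16,"dz":16,"turn":1.4}

```text
time_s: 12.1
eef_pos: [0.4613, -0.0394, 0.0917]
eef_rot: [0.0, 0.998, -0.067, 0.001]
wrist_force: [0.1, 0.0, -0.3]
opening: 0.995
```

```bash
python3 go.py .4597 -.0410 .029 -7.8;python3 go.py .4597 -.0410 .029 -7.8; python3 - <<'E'
from h import *
snap("scene","9");crop("scene9",290,190,130,110,6,"d7")
E
python3 go.py .4597 -.0410 .029 -7.8
```

```text
at [ 0.4613 -0.0394  0.0917] yaw -7.7 tilt 0.15 d [-0.15  0.17  6.27] turn 0.1 F [ 0.1  0.  -0.3] t 12.1 op 0.995
at [ 0.4613 -0.0394  0.0917] yaw -7.7 tilt 0.15 d [-0.15  0.17  6.27] turn 0.1 F [ 0.1  0.  -0.3] t 12.1 op 0.995
at [ 0.4612 -0.0392  0.0916] yaw -7.68 tilt 0.15 d [-0.14  0.19  6.26] turn 0.12 F [-0.1 -0.4 -0.3] t 12.15 op 1.002
```

View pics/d7.png

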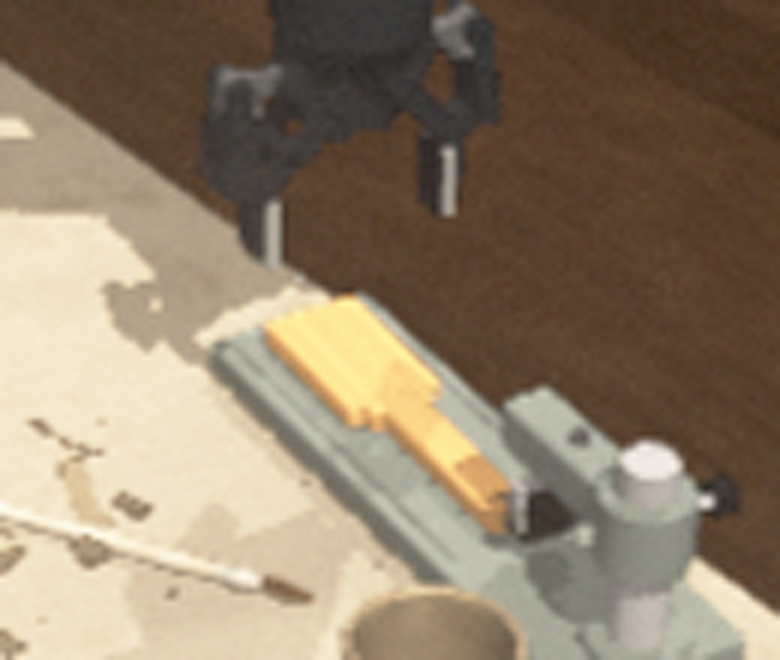

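Call:
drive_tool:
  commands:
    - {"gripper":0,"dx":-0.1,"dy":0.1,"dz":3,"turn":0.1}
    - {"gripper":0,"dx":-0.1,"dy":0.1,"dz":5,"turn":0.1}
    - {"gripper":0.2,"dx":-0.1,"dy":0.1,"dz":6,"turn":0.1}
    - {"gripper":0.2,"dx":-0.1,"dy":0.1,"dz":6.2,"turn":0.1}
    - {"gripper":0.2,"dx":-0.1,"dy":0.1,"dz":6.2,"turn":0.1}
    - {"gripper":0.2,"dx":-0.1,"dy":0.1,"dz":6.2,"turn":0.1}

```text
time_s: 12.9
eef_pos: [0.4597, -0.0405, 0.029]
eef_rot: [0.0, 0.998, -0.068, 0.001]
wrist_force: [0.2, 0.7, -0.1]
opening: 0.799
```

```bash
python3 go.py .4597 -.0410 .029 -7.8; python3 - <<'E'
from h import *
snap("scene","10");crop("scene10",290,190,130,110,6,"d8")
E
```

```text
at [ 0.4597 -0.0405  0.029 ] yaw -7.82 tilt 0.08 d [0.   0.05 0.  ] turn -0.02 F [ 0.2  0.7 -0.1] t 12.9 op 0.799
```

View pics/d8.png

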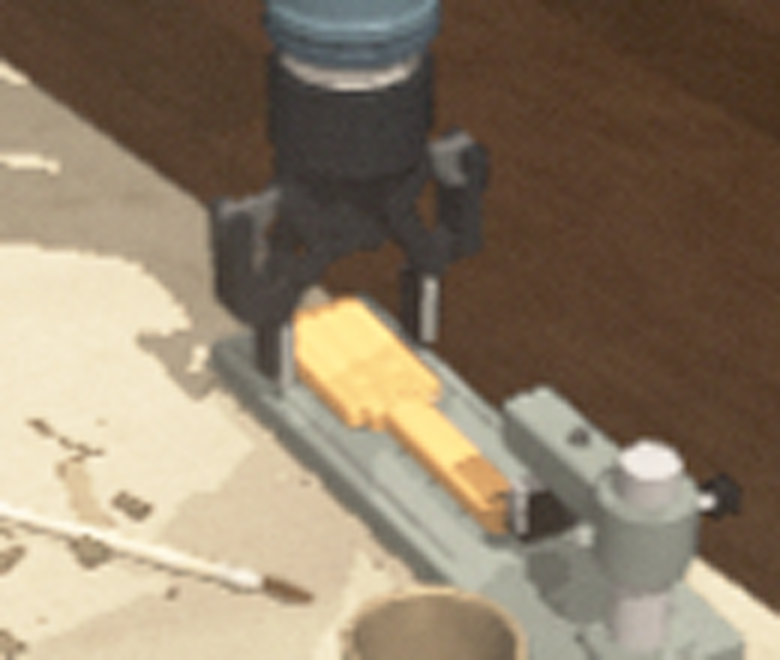

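Call:
drive_tool:
  commands:
    - {"gripper":0.2,"dx":0,"dy":0,"dz":0.2,"turn":0}
    - {"gripper":1,"dx":0,"dy":0,"dz":0.2,"turn":0}
    - {"gripper":1,"dx":0,"dy":0,"dz":0.2,"turn":0}
    - {"gripper":1,"dx":0,"dy":0,"dz":0.2,"turn":0}
    - {"gripper":1,"dx":0,"dy":0,"dz":0.2,"turn":0}
    - {"gripper":1,"dx":0,"dy":0,"dz":0.2,"turn":0}
    - {"gripper":1,"dx":0,"dy":0,"dz":0.2,"turn":0}

```text
time_s: 13.82
eef_pos: [0.4594, -0.0405, 0.0267]
eef_rot: [0.0, 0.998, -0.068, 0.0]
wrist_force: [-0.1, 0.2, 4.8]
opening: 0.568
```

```bash
python3 - <<'E'
from h import *
snap("scene","11");snap("top","11");crop("scene11",330,240,90,70,8,"d9");crop("top11",290,180,160,80,5,"d10")
E
python3 go.py .4597 -.0410 .027 -7.8
```

```text
at [ 0.4594 -0.0405  0.0267] yaw -7.83 tilt 0.04 d [ 0.04  0.04 -0.03] turn -0.03 F [ 0.2 -0.2  5.5] t 13.925 op 0.571
```

View pics/d9.png

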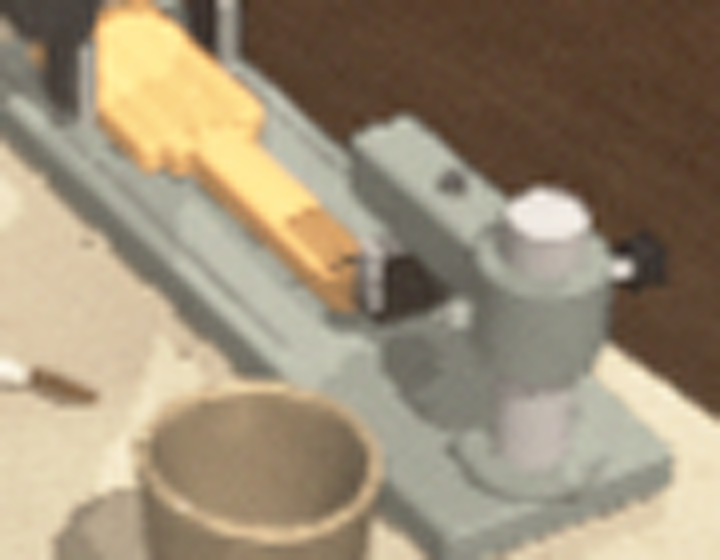

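View pics/d10.png

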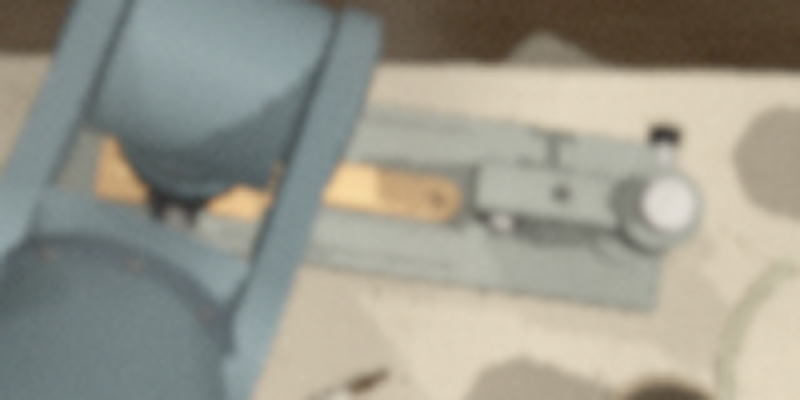

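Call:
drive_tool:
  commands:
    - {"gripper":1,"dx":0,"dy":0,"dz":-0.05,"turn":-0.7}
    - {"gripper":1,"dx":0.05,"dy":0.2,"dz":-0.05,"turn":-1.4}
    - {"gripper":1,"dx":0.05,"dy":0.3,"dz":-0.05,"turn":-1.4}
    - {"gripper":1,"dx":0.05,"dy":0.3,"dz":-0.05,"turn":-1.4}

```text
time_s: 14.42
eef_pos: [0.4591, -0.0436, 0.0267]
eef_rot: [0.0, 0.998, -0.056, -0.0]
wrist_force: [0.7, -1.1, -0.2]
opening: 0.573
```

```bash
cat > chk.py <<'E'
from h import *
import sys
tag=sys.argv[1]; snap("scene",tag);t=snap("top",tag);crop("scene"+tag,330,240,90,70,8,"s"+tag);crop("top"+tag,350,200,70,45,11,"t"+tag)
im=t["image"].astype(float); d=im[...,0]-im[...,2]; sl=[]
for c in range(355,385):
    col=d[195:235,c]; k=np.where(col>45)[0]
    if len(k)<6: continue
    a,b=k[0],k[-1]
    if b-a>11: continue
    sl.append((c,195+(a-1+(45-col[a-1])/(col[a]-col[a-1])+b+(col[b]-45)/(col[b]-col[b+1]))/2))
sl=np.array(sl);N=np.array([.43755,-.2309]);us=np.array([.1111,.9938]);n=np.array([us[1],-us[0]])
if len(sl):
    Q=ray(t,sl,.034)[:,:2]-N;print("handle centreline along/lat mm",np.c_[Q@us,Q@n].round(4)[::3]*1000)
E
python3 chk.py 12; python3 go.py .4529 -.0938 .027 -6.4
```

```text
handle centreline along/lat mm [[ 1.044e+02 -4.500e+00]
 [ 9.690e+01 -6.000e-01]
 [ 8.910e+01 -2.000e-01]
 [ 8.110e+01 -5.000e-01]
 [ 7.320e+01  0.000e+00]
 [ 6.520e+01 -1.000e-01]
 [ 5.730e+01 -1.000e-01]
 [ 4.940e+01  3.000e-01]]
at [ 0.4591 -0.0435  0.0267] yaw -6.44 tilt 0.01 d [-0.05  5.06 -0.03] turn -0.04 F [ 0.7 -0.4 -0.7] t 14.525 op 0.566
```

View pics/t12.png

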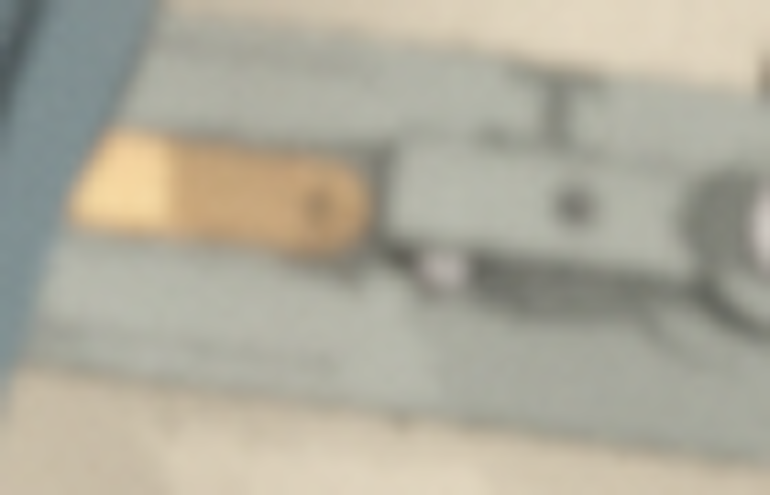

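```bash
python3 - <<'E'
from h import *
t=load("top12");f=lambda U,k,x,y:((np.array(U)+.5)/k-.5+[x,y])
us=np.array([.1111,.9938]);n=np.array([us[1],-us[0]])
c=ray(t,f((320,205),11,350,200),.034)[0,:2]
for z in(.097,.1): 
  N=ray(t,f((575,205),11,350,200),z)[0,:2];print(c,N,(c-N)@us,(c-N)@n)
s=load("scene12")
crop("scene12",350,255,50,40,14,"s12b")
E
```

```text
[ 0.44356287 -0.18087224] [ 0.43791878 -0.23124312] 0.05068563363299954 1.2893742824134102e-05
[ 0.44356287 -0.18087224] [ 0.43757138 -0.23074166] 0.050225876749899444 0.00041385182686926465
```

View pics/s12b.png

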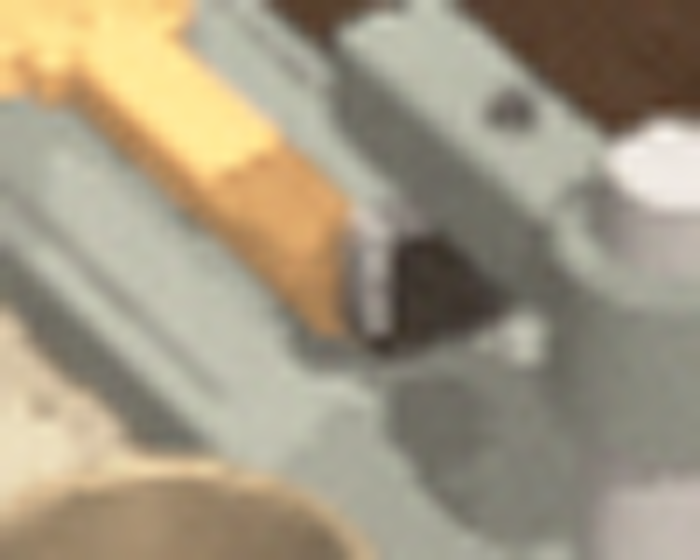

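Call:
drive_tool:
  commands:
    - {"gripper":1,"dx":0,"dy":0.5,"dz":0,"turn":0}
    - {"gripper":1,"dx":0,"dy":1,"dz":0,"turn":0}
    - {"gripper":1,"dx":0,"dy":1.5,"dz":0,"turn":0}
    - {"gripper":1,"dx":0,"dy":2,"dz":0,"turn":0}
    - {"gripper":1,"dx":0,"dy":2,"dz":0,"turn":0}

```text
time_s: 15.15
eef_pos: [0.4565, -0.0622, 0.0267]
eef_rot: [-0.001, 0.998, -0.057, -0.0]
wrist_force: [-0.1, 7.9, 3.3]
opening: 0.567
```

```bash
python3 chk.py 13; python3 go.py .4529 -.0938 .027 -6.4
```

```text
handle centreline along/lat mm [[78.1 -3.2]
 [70.4 -0.8]
 [62.5 -0.9]
 [54.5 -1. ]
 [46.6 -0.9]
 [38.7 -0.5]]
at [ 0.4565 -0.0622  0.0267] yaw -6.48 tilt 0.15 d [-0.    3.18 -0.04] turn -0.08 F [0.  7.  1.9] t 15.25 op 0.567
```

View pics/s13.png

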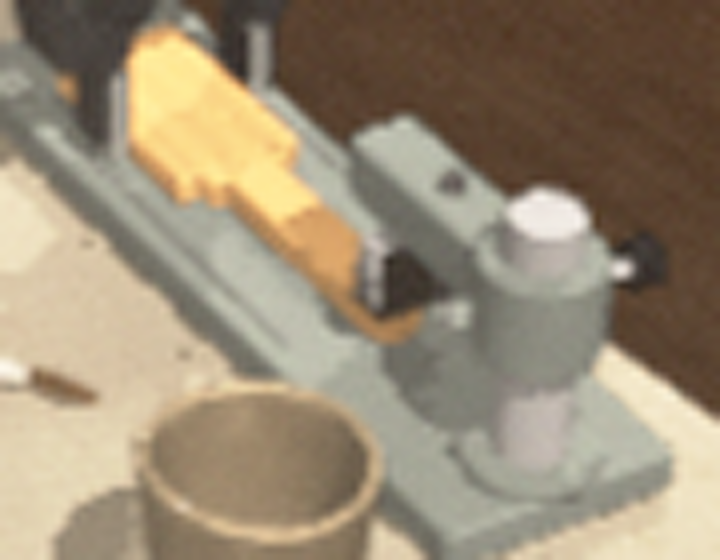

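The handle end is under the roller, seen at about (395,335) in the crop, and the push force is about 8 N. I continue, correcting the side offset by about 0.7 mm.

Call:
drive_tool:
  commands:
    - {"gripper":1,"dx":0.05,"dy":0.5,"dz":0,"turn":0}
    - {"gripper":1,"dx":0.05,"dy":1,"dz":0,"turn":0}
    - {"gripper":1,"dx":0.05,"dy":1.5,"dz":0,"turn":0}
    - {"gripper":1,"dx":0.05,"dy":2,"dz":0,"turn":0}
    - {"gripper":1,"dx":0.05,"dy":2.5,"dz":0,"turn":0}
    - {"gripper":1,"dx":0.05,"dy":2.9,"dz":0,"turn":0}
    - {"gripper":1,"dx":0.05,"dy":2.9,"dz":0,"turn":0}

```text
time_s: 16.12
eef_pos: [0.4538, -0.0908, 0.0267]
eef_rot: [-0.001, 0.998, -0.057, -0.0]
wrist_force: [0.5, 9.6, 2.9]
opening: 0.564
```

```bash
python3 chk.py 14; python3 go.py .4529 -.0938 .027 -6.4; python3 - <<'E'
from h import *
crop("scene14",350,255,60,50,13,"s14b")
E
```

```text
handle centreline along/lat mm [[43.7 -3.1]]
at [ 0.4537 -0.0908  0.0267] yaw -6.48 tilt 0.17 d [-0.05  0.3  -0.03] turn -0.08 F [1.3 8.8 4. ] t 16.225 op 0.571
```

View pics/s14b.png

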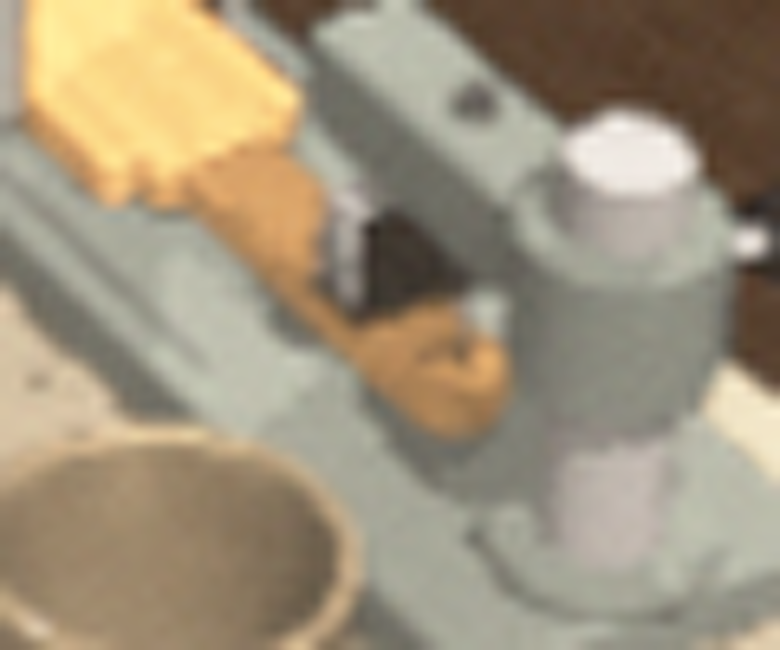

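View pics/t14.png

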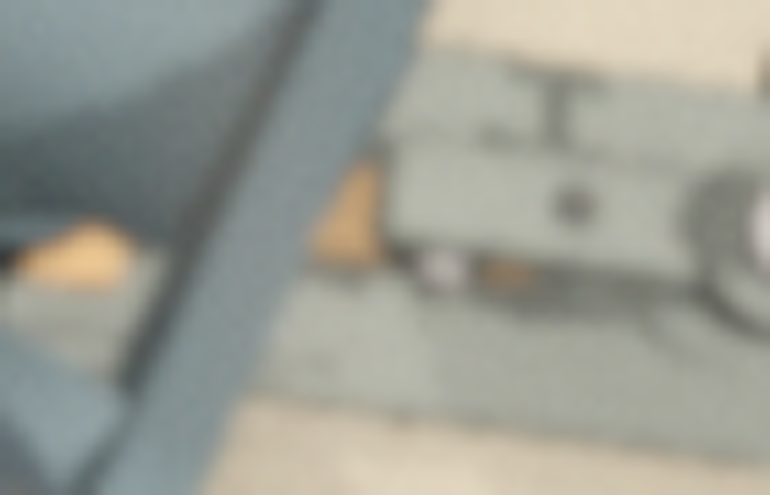

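```bash
python3 - <<'E'
from h import *
s=load("scene14");f=lambda U,k,x,y:((np.array(U)+.5)/k-.5+[x,y])
to=lambda p:((p-[350,255]+.5)*13-.5)
us=np.array([.1111,.9938]);n=np.array([us[1],-us[0]])
b=f((476,101),13,350,255)
for zb in(.097,.099):
    N=ray(s,b,zb)[0,:2]; print("N scene",N)
    for nm,a,z in(("tip",0,.039),("beneath on paddle",0,.034),("end",-.012,.034),("cross if +2.9",.0029,.034)):
        print(nm,to(proj(s,np.r_[N+a*us,z])).round(0))
im=cv2.imread("pics/scene14.png")[272:292,372:394];cv2.imwrite("pics/s14c.png",cv2.resize(im,None,fx=30,fy=30,interpolation=cv2.INTER_NEAREST))
E
```

```text
N scene [ 0.44076894 -0.2270861 ]
tip [[463. 335.]]
beneath on paddle [[462. 355.]]
end [[496. 385.]]
cross if +2.9 [[454. 347.]]
N scene [ 0.43883971 -0.22918761]
tip [[463. 343.]]
beneath on paddle [[462. 363.]]
end [[496. 394.]]
cross if +2.9 [[454. 356.]]
```

View pics/s14c.png

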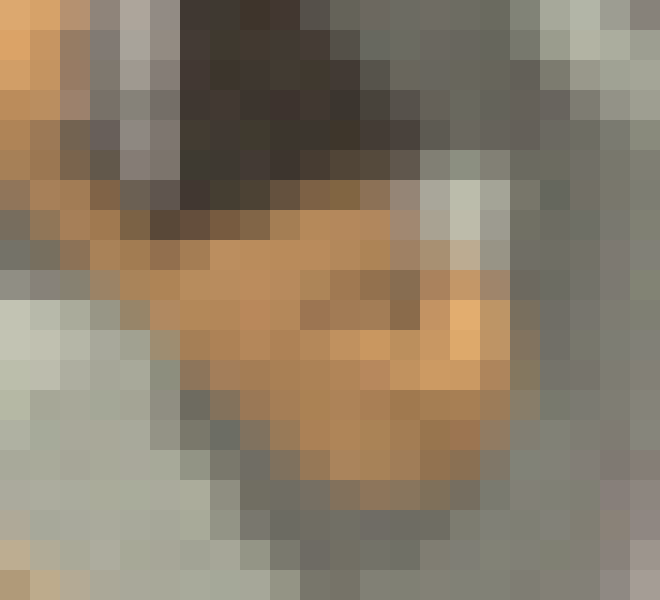

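Call:
drive_tool:
  commands:
    - {"gripper":1,"dx":0,"dy":0.2,"dz":0,"turn":0}
    - {"gripper":1,"dx":0,"dy":0.3,"dz":0,"turn":0}
    - {"gripper":1,"dx":0,"dy":0.3,"dz":0,"turn":0}
    - {"gripper":1,"dx":0,"dy":0.3,"dz":0,"turn":0}

```text
time_s: 16.73
eef_pos: [0.4534, -0.0933, 0.0267]
eef_rot: [-0.002, 0.998, -0.056, -0.0]
wrist_force: [1.1, 10.5, 4.6]
opening: 0.565
```

```bash
python3 chk.py 15; python3 go.py .4529 -.0938 .027 -6.4; python3 - <<'E'
from h import *
crop("scene15",350,255,60,50,13,"s15b")
E
```

```text
handle centreline along/lat mm [[40.8 -4.5]]
at [ 0.4534 -0.0934  0.0267] yaw -6.48 tilt 0.2 d [-0.05  0.05 -0.03] turn -0.08 F [ 1.3 11.5  4.2] t 16.825 op 0.569
```

View pics/s15b.png

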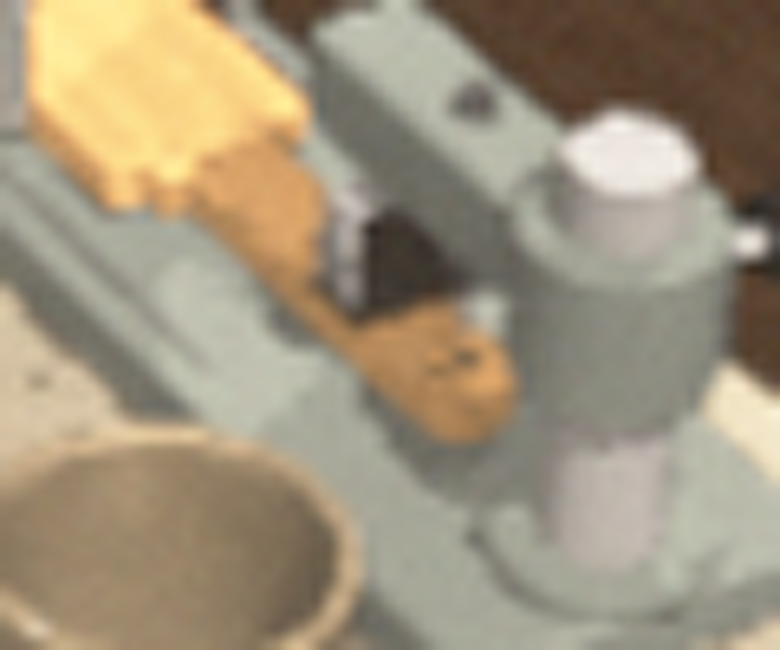

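Call:
drive_tool:
  commands:
    - {"gripper":0.2,"dx":0,"dy":0.3,"dz":0,"turn":0}
    - {"gripper":0.2,"dx":0,"dy":0.3,"dz":0,"turn":0}
    - {"gripper":0.2,"dx":0,"dy":0.3,"dz":0,"turn":0}
    - {"gripper":0.2,"dx":0,"dy":0,"dz":-2,"turn":0}
    - {"gripper":0.2,"dx":0,"dy":0,"dz":-6,"turn":0}
    - {"gripper":0.2,"dx":0,"dy":-4,"dz":-10,"turn":0}
    - {"gripper":0,"dx":0,"dy":-9,"dz":-15,"turn":0}
    - {"gripper":0,"dx":0,"dy":-15,"dz":-18,"turn":0}
    - {"gripper":0,"dx":0,"dy":-21,"dz":-20,"turn":0}
    - {"gripper":0,"dx":0,"dy":-27,"dz":-20,"turn":0}
    - {"gripper":0,"dx":0,"dy":-28,"dz":-20,"turn":0}
    - {"gripper":0,"dx":0,"dy":-28,"dz":-20,"turn":0}

```text
time_s: 18.32
eef_pos: [0.485, 0.1843, 0.2267]
eef_rot: [0.0, 0.999, -0.055, -0.0]
wrist_force: [0.5, -0.4, 0.2]
opening: 0.998
```

```bash
python3 chk.py 16; python3 - <<'E'
from h import *
crop("scene16",350,255,60,50,13,"s16b");crop("top16",290,180,160,80,5,"t16b")
def meas(tag):
    t=load("top"+tag); im=t["image"].astype(float); d=im[...,0]-im[...,2]
    N=np.array([.43755,-.2309]);us=np.array([.1111,.9938]);n=np.array([us[1],-us[0]])
    sl=[]
    for c in range(305,372):
        col=d[195:232,c];k=np.where(col>45)[0]
        if len(k)<6: continue
        a,b=k[0],k[-1]; ya=a-1+(45-col[a-1])/(col[a]-col[a-1]);yb=b+(col[b]-45)/(col[b]-col[b+1]); sl.append((c,195+(ya+yb)/2,yb-ya))
    sl=np.array(sl)
    for nm,k in(("blade",(sl[:,2]>19.7)),("handle",(sl[:,2]<9.7)&(sl[:,2]>8.3))):
        Q=ray(t,sl[k][:,:2],.034)[:,:2]-N; p=np.polyfit(Q@us,Q@n,1); print(tag,nm,"lat at mid",(np.polyval(p,(Q@us).mean())*1000).round(2),"at along",((Q@us).mean()*1000).round(1),"relyaw",np.degrees(np.arctan(p[0])).round(2),k.sum())
    # blade end & shoulder along axis: sample d along lines parallel to axis at z=.034
    lat0=None
    for la in(-.018,-.015,.015,.018,.0,.003,-.003):
        A=np.arange(.02,.28,.0005); lat=(p0:=(la))
        base=np.polyval(np.polyfit(Q@us,Q@n,1),A) if tag=="8" else 0
        X=np.c_[N+A[:,None]*us+(lat+LAT[tag](A))[:,None]*n,np.full(len(A),.034)]
        uv=proj(t,X).astype(np.float32); v=cv2.remap(d.astype(np.float32),uv[:,:1],uv[:,1:],cv2.INTER_LINEAR).ravel()
        w=np.where(v>45)[0]; hi=A[w[-1]]; lo=A[w[w>0][0]]
        # shoulder: start of contiguous run ending at hi
        j=w[-1]
        while j>0 and v[j]>45: j-=1
        print("  lat",la,"end",round(hi*1000,1),"run start",round(A[j]*1000,1))
LAT={"8":lambda A:(-.0041+(A-.053)*np.tan(np.radians(1.45))),"16":lambda A:0*A}
meas("8");meas("16")
E
```

```text
handle centreline along/lat mm [[86.5  0.5]
 [78.4 -0.6]
 [70.5 -0.6]
 [62.5 -0.6]
 [54.6 -0.7]
 [46.6 -0.8]
 [38.7 -0.3]]
8 blade lat at mid 0.03 at along 189.6 relyaw 1.58 27
8 handle lat at mid -2.34 at along 102.0 relyaw 1.87 25
  lat -0.018 end 233.5 run start 143.5
  lat -0.015 end 233.5 run start 138.5
  lat 0.015 end 232.5 run start 137.0
  lat 0.018 end 232.5 run start 141.0
  lat 0.0 end 233.0 run start 42.5
  lat 0.003 end 233.0 run start 42.5
  lat -0.003 end 233.0 run start 43.5
16 blade lat at mid -1.46 at along 137.8 relyaw -0.41 26
16 handle lat at mid -0.57 at along 75.8 relyaw -0.2 5
  lat -0.018 end 179.5 run start 86.5
  lat -0.015 end 179.5 run start 83.5
  lat 0.015 end 180.0 run start 86.5
  lat 0.018 end 179.5 run start 90.5
  lat 0.0 end 180.0 run start 37.0
  lat 0.003 end 180.0 run start 37.0
  lat -0.003 end 179.5 run start 36.5
```

View pics/s16b.png

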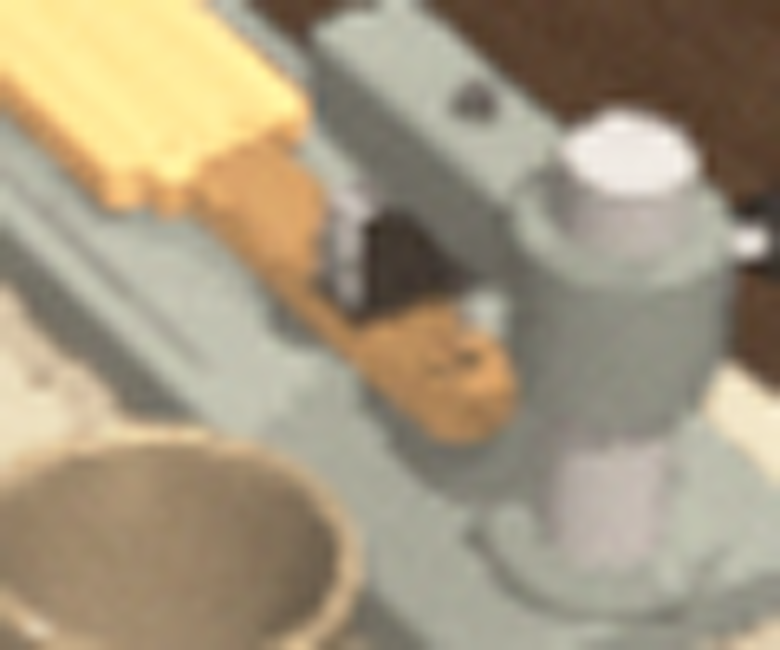

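View pics/t16b.png

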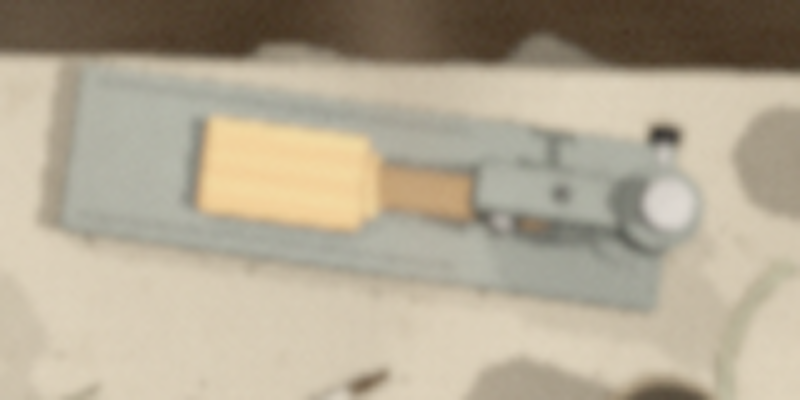

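```bash
python3 - <<'E'
from h import *
a=np.mean([cv2.imread(f"pics/scene{k}.png").astype(float) for k in (15,16)],0).astype(np.uint8)
im=a[272:292,372:394];cv2.imwrite("pics/s16c.png",cv2.resize(im,None,fx=30,fy=30,interpolation=cv2.INTER_NEAREST))
s=load("scene16");us=np.array([.1111,.9938]);n=np.array([us[1],-us[0]])
g=cv2.cvtColor(a,cv2.COLOR_BGR2GRAY)
bx=g[258:268,382:392];print(bx)
loc=lambda p:(p-[372,272]+.5)*30-.5
b=np.array([386.15,262.2])
for zb in(.097,.099,.101):
    N=ray(s,b,zb)[0,:2]
    for sh in(0,.0015,.003):
        C=N+sh*us; print(zb,sh,"cross c",loc(proj(s,np.r_[C,.034])).round(),"L ends lat",loc(proj(s,np.r_[C-.007*n,.034])).round(),loc(proj(s,np.r_[C+.007*n,.034])).round(),"along",loc(proj(s,np.r_[C-.007*us,.034])).round(),loc(proj(s,np.r_[C+.007*us,.034])).round(),"tip",loc(proj(s,np.r_[N,.039])).round())
E
```

```text
[[189 187 186 152  96  70  69  71  71  72]
 [188 187 186 184 153  97  70  69  69  72]
 [187 186 187 180 176 148  95  72  70  70]
 [185 184 182 158 131 141 141 108  81  70]
 [182 186 163 120 107 108 156 166 120  80]
 [179 186 153 111 105 105 154 183 168 129]
 [166 179 177 162 149 147 167 183 181 179]
 [140 164 178 182 183 182 185 185 185 183]
 [114 136 160 175 184 185 184 184 181 183]
 [110 113 132 156 175 186 186 186 177 169]]
0.097 0 cross c [[408. 305.]] L ends lat [[341. 330.]] [[473. 281.]] along [[453. 347.]] [[363. 264.]] tip [[410. 260.]]
0.097 0.0015 cross c [[398. 297.]] L ends lat [[332. 321.]] [[464. 272.]] along [[443. 338.]] [[353. 255.]] tip [[410. 260.]]
0.097 0.003 cross c [[388. 288.]] L ends lat [[322. 312.]] [[454. 264.]] along [[433. 329.]] [[343. 247.]] tip [[410. 260.]]
0.099 0 cross c [[406. 325.]] L ends lat [[340. 349.]] [[472. 301.]] along [[452. 367.]] [[361. 284.]] tip [[409. 279.]]
0.099 0.0015 cross c [[397. 316.]] L ends lat [[331. 340.]] [[463. 292.]] along [[442. 358.]] [[352. 275.]] tip [[409. 279.]]
0.099 0.003 cross c [[387. 307.]] L ends lat [[321. 331.]] [[453. 283.]] along [[432. 349.]] [[342. 266.]] tip [[409. 279.]]
0.101 0 cross c [[405. 344.]] L ends lat [[339. 369.]] [[471. 320.]] along [[451. 386.]] [[360. 303.]] tip [[408. 299.]]
0.101 0.0015 cross c [[396. 336.]] L ends lat [[329. 360.]] [[462. 311.]] along [[441. 377.]] [[351. 294.]] tip [[408. 299.]]
0.101 0.003 cross c [[386. 327.]] L ends lat [[320. 351.]] [[452. 302.]] along [[431. 368.]] [[341. 285.]] tip [[408. 299.]]
```

View pics/s16c.png

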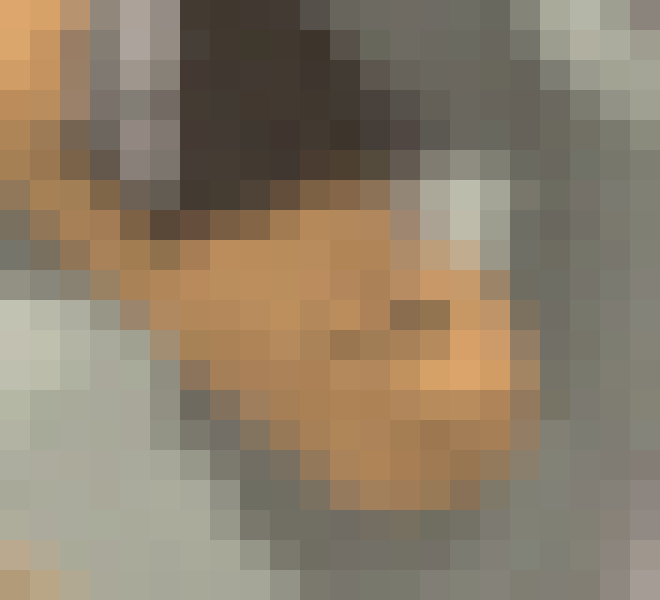

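```bash
python3 - <<'E'
from h import *
ims=[load("top"+k)["image"].astype(np.float32) for k in("16",)]
t=load("top16"); im=ims[0]
N=np.array([.43755,-.2309]);us=np.array([.1111,.9938]);n=np.array([us[1],-us[0]])
def prof(A,lat,z,ch):
    X=np.c_[N+A[:,None]*us+lat*n,np.full(len(A),z)];uv=proj(t,X).astype(np.float32)
    return cv2.remap(ch,uv[:,:1],uv[:,1:],cv2.INTER_CUBIC).ravel()
d=im[...,0]-im[...,2];g=im.mean(2)
def edge(lo,hi,z,lats,ch):
    A=np.arange(lo,hi,.00025);P=np.mean([prof(A,l,z,ch) for l in lats],0);D=np.abs(np.diff(P));w=D*(D>.4*D.max());return (A[:-1]*w).sum()/w.sum()*1000,P[::8].round(0)
L=np.arange(-.03,.031,.005)
print("bed +y",edge(.235,.265,.02,L,d),edge(.235,.265,.02,L,g)[0])
print("blade end",edge(.165,.195,.034,np.arange(-.018,.019,.004),d))
print("arm end",edge(.030,.058,.097,np.arange(-.009,.010,.003),g))
print("bed -y",edge(-.09,-.055,.02,np.arange(-.040,-.018,.004),d))
# button along profile
A=np.arange(-.012,.012,.0005);P=np.mean([prof(A,l,.099,g) for l in(-.001,0,.001)],0);w=np.clip(np.median(P)-P,0,None);print("button",(A*w).sum()/w.sum()*1000)
h=load("top8")
im8=h["image"].astype(np.float32);d8=im8[...,0]-im8[...,2]
E
```

```text
bed +y (np.float64(249.27185137343895), array([12., 12., 12., 12., 12., 13., 15., 21., 27., 30., 31., 31., 32.,
       33., 33., 33.], dtype=float32)) 256.76707143533986
blade end (np.float64(179.88503684874183), array([83., 83., 83., 83., 83., 82., 76., 59., 33., 15., 10., 10., 11.,
       11., 11.], dtype=float32))
arm end (np.float64(42.21089186007624), array([173., 173., 172., 171., 169., 159., 144., 133., 136., 144., 149.,
       151., 152., 153., 153.], dtype=float32))
bed -y (np.float64(-69.82207592532511), array([33., 33., 34., 33., 33., 33., 33., 33., 32., 28., 22., 16., 11.,
       10., 10.,  9., 10., 10.], dtype=float32))
button 0.17821707382417581
```

```bash
python3 - <<'E'
from h import *
N=np.array([.43755,-.2309]);us=np.array([.1111,.9938]);n=np.array([us[1],-us[0]])
def run(tag,O,a,z,A,shift=0):
    t=load(tag);g=t["image"].astype(np.float32).mean(2);u=np.array([np.sin(a),np.cos(a)]);nn=np.array([u[1],-u[0]])
    P=[]
    for l in np.arange(-.0055,.0056,.001):
        X=np.c_[O+A[:,None]*u+l*nn,np.full(len(A),z)];uv=proj(t,X).astype(np.float32);P.append(cv2.remap(g,uv[:,:1],uv[:,1:],cv2.INTER_CUBIC).ravel())
    P=np.mean(P,0);k=np.abs(A)>.0055
    D=np.polyval(np.polyfit(A[k],P[k],1),A)-P; w=np.clip(D,0,None)*(np.abs(A)<.0055)
    c=(A*w).sum()/w.sum(); X=O+c*u; print(tag,"cross",X.round(5),"needle frame along",round((X-N)@us*1000,2),"depth",D.max().round(1), P[::4].round(0))
A=np.arange(-.0085,.0086,.0005)
C8=np.array([.4397,-.1772])
for tg in("top8","top11"): run(tg,C8,np.radians(7.85),.034,A)
run("top12",np.array([.4435,-.1805]),np.radians(6.4),.034,A)
for tg in("top0","top1","top2"): run(tg,np.array([.4042,.2593]),np.radians(2.9),.029,A)
E
```

```text
top8 cross [ 0.43979 -0.17654] needle frame along 54.27 depth 11.2 [146. 151. 152. 149. 145. 146. 153. 159. 162.]
top11 cross [ 0.43982 -0.17631] needle frame along 54.51 depth 11.1 [148. 153. 153. 150. 145. 146. 151. 157. 161.]
top12 cross [ 0.44351 -0.18037] needle frame along 50.88 depth 14.1 [149. 152. 151. 145. 141. 145. 152. 158. 161.]
top0 cross [0.40421 0.25958] needle frame along 483.73 depth 21.0 [201. 202. 199. 191. 184. 185. 194. 202. 207.]
top1 cross [0.40421 0.25952] needle frame along 483.68 depth 21.2 [201. 203. 199. 191. 183. 185. 195. 203. 206.]
top2 cross [0.40421 0.25955] needle frame along 483.71 depth 21.4 [196. 198. 194. 187. 179. 180. 190. 198. 202.]
```

```bash
python3 go.py .4534 -.0934 .10 -6.48
```

```text
at [0.485  0.1825 0.2264] yaw -6.43 tilt 0.05 d [-0.04 27.76 12.66] turn 0.05 F [ 0.5 -1.  -0.2] t 18.425 op 1.002
```

Call:
drive_tool:
  commands:
    - {"gripper":0.2,"dx":0,"dy":6,"dz":2,"turn":0}
    - {"gripper":0.2,"dx":0,"dy":12,"dz":4,"turn":0}
    - {"gripper":0.2,"dx":0,"dy":18,"dz":7,"turn":0}
    - {"gripper":0.2,"dx":0,"dy":23,"dz":10,"turn":0}
    - {"gripper":0.2,"dx":0,"dy":27,"dz":12,"turn":0}
    - {"gripper":0.2,"dx":0,"dy":27.8,"dz":12.6,"turn":0}
    - {"gripper":0.2,"dx":0,"dy":27.8,"dz":12.6,"turn":0}
    - {"gripper":0.2,"dx":0,"dy":27.8,"dz":12.6,"turn":0}
    - {"gripper":0.2,"dx":0,"dy":27.8,"dz":12.6,"turn":0}

```text
time_s: 19.55
eef_pos: [0.4546, -0.0924, 0.1015]
eef_rot: [0.0, 0.998, -0.055, 0.001]
wrist_force: [0.5, -0.1, -0.1]
opening: 0.801
```

```bash
python3 go.py .4534 -.0934 .0275 -6.48
```

```text
at [ 0.4546 -0.0924  0.1015] yaw -6.34 tilt 0.07 d [-0.12  0.11  7.4 ] turn 0.14 F [ 0.5 -0.1 -0.1] t 19.55 op 0.801
```

Call:
drive_tool:
  commands:
    - {"gripper":0.2,"dx":-0.1,"dy":0.1,"dz":3,"turn":0.1}
    - {"gripper":0.2,"dx":-0.1,"dy":0.1,"dz":6,"turn":0.1}
    - {"gripper":0.2,"dx":-0.1,"dy":0.1,"dz":7.2,"turn":0.1}
    - {"gripper":0.2,"dx":-0.1,"dy":0.1,"dz":7.4,"turn":0.1}
    - {"gripper":0.2,"dx":-0.1,"dy":0.1,"dz":7.4,"turn":0.1}
    - {"gripper":1,"dx":-0.1,"dy":0.1,"dz":7.4,"turn":0.1}
    - {"gripper":1,"dx":-0.1,"dy":0.1,"dz":7.4,"turn":0.1}
    - {"gripper":1,"dx":-0.1,"dy":0.1,"dz":7.4,"turn":0.1}
    - {"gripper":1,"dx":-0.1,"dy":0.1,"dz":7.4,"turn":0.1}
    - {"gripper":1,"dx":-0.1,"dy":0.1,"dz":7.4,"turn":0.1}

```text
time_s: 20.8
eef_pos: [0.4539, -0.0944, 0.0282]
eef_rot: [0.0, 0.998, -0.057, 0.001]
wrist_force: [-1.1, 1.6, 6.1]
opening: 0.566
```

```bash
python3 go.py .4534 -.0934 .0275 -6.48
```

```text
at [ 0.4539 -0.0944  0.0282] yaw -6.55 tilt 0.12 d [-0.06 -0.1   0.07] turn -0.07 F [-1.1  1.6  6.1] t 20.8 op 0.566
```

Call:
drive_tool:
  commands:
    - {"gripper":1,"dx":0,"dy":0.1,"dz":0,"turn":0}
    - {"gripper":1,"dx":0,"dy":0.2,"dz":0,"turn":0}
    - {"gripper":1,"dx":0,"dy":0.2,"dz":0,"turn":0}
    - {"gripper":1,"dx":0,"dy":0.2,"dz":0,"turn":0}

```text
time_s: 21.3
eef_pos: [0.4538, -0.0945, 0.0281]
eef_rot: [-0.001, 0.998, -0.057, 0.001]
wrist_force: [1.7, 10.9, 9.4]
opening: 0.568
```

```bash
python3 go.py .4534 -.0956 .0275 -6.48
```

```text
at [ 0.4538 -0.0945  0.0281] yaw -6.58 tilt 0.19 d [-0.03  0.11  0.06] turn -0.1 F [ 1.7 10.9  9.4] t 21.3 op 0.568
```

Call:
drive_tool:
  commands:
    - {"gripper":1,"dx":0,"dy":0.1,"dz":0,"turn":0}
    - {"gripper":1,"dx":0,"dy":0.15,"dz":0,"turn":0}
    - {"gripper":1,"dx":0,"dy":0.15,"dz":0,"turn":0}

```text
time_s: 21.68
eef_pos: [0.4537, -0.0953, 0.0282]
eef_rot: [-0.002, 0.998, -0.057, 0.001]
wrist_force: [2.5, 14.2, 9.8]
opening: 0.562
```

```bash
python3 go.py .4534 -.0956 .0275 -6.48
```

```text
at [ 0.4537 -0.0953  0.0282] yaw -6.58 tilt 0.24 d [-0.03  0.03  0.07] turn -0.1 F [ 2.5 14.2  9.8] t 21.675 op 0.562
```

Call:
drive_tool:
  commands:
    - {"gripper":1,"dx":0,"dy":0.05,"dz":0,"turn":0}
    - {"gripper":1,"dx":0,"dy":0.05,"dz":0,"turn":0}
    - {"gripper":0.2,"dx":0,"dy":0,"dz":0,"turn":0}
    - {"gripper":0.2,"dx":0,"dy":0,"dz":0,"turn":0}
    - {"gripper":0.2,"dx":0,"dy":0,"dz":0,"turn":0}
    - {"gripper":0.2,"dx":0,"dy":0,"dz":-2,"turn":0}
    - {"gripper":0.2,"dx":0,"dy":0,"dz":-6,"turn":0}
    - {"gripper":0.2,"dx":0,"dy":-4,"dz":-10,"turn":0}
    - {"gripper":0,"dx":0,"dy":-9,"dz":-15,"turn":0}
    - {"gripper":0,"dx":0,"dy":-15,"dz":-18,"turn":0}
    - {"gripper":0,"dx":0,"dy":-21,"dz":-20,"turn":0}
    - {"gripper":0,"dx":0,"dy":-27,"dz":-20,"turn":0}
    - {"gripper":0,"dx":0,"dy":-28,"dz":-20,"turn":0}
    - {"gripper":0,"dx":0,"dy":-28,"dz":-20,"turn":0}

```text
time_s: 23.42
eef_pos: [0.4842, 0.1817, 0.2266]
eef_rot: [0.0, 0.998, -0.056, -0.0]
wrist_force: [0.1, -0.8, -0.2]
opening: 1.0
```

```bash
python3 chk.py 17; python3 - <<'E'
from h import *
a=cv2.imread("pics/scene17.png");im=a[272:292,372:394];cv2.imwrite("pics/s17c.png",cv2.resize(im,None,fx=30,fy=30,interpolation=cv2.INTER_NEAREST))
crop("scene17",310,225,110,85,7,"s17b")
N=np.array([.43755,-.2309]);us=np.array([.1111,.9938]);n=np.array([us[1],-us[0]])
for tag in("16","17"):
    t=load("top"+tag);im=t["image"].astype(np.float32);d=im[...,0]-im[...,2]
    A=np.arange(.165,.195,.00025);P=0
    for l in np.arange(-.018,.019,.004):
        uv=proj(t,np.c_[N+A[:,None]*us+l*n,np.full(len(A),.034)]).astype(np.float32);P=P+cv2.remap(d,uv[:,:1],uv[:,1:],cv2.INTER_CUBIC).ravel()
    D=np.abs(np.diff(P));w=D*(D>.4*D.max());print(tag,"blade end",(A[:-1]*w).sum()/w.sum()*1000)
    sl=[]
    for c in range(330,352):
        col=d[195:232,c];k=np.where(col>45)[0];x,b=k[0],k[-1];sl.append((c,195+(x-1+(45-col[x-1])/(col[x]-col[x-1])+b+(col[b]-45)/(col[b]-col[b+1]))/2))
    Q=ray(t,sl,.034)[:,:2]-N;p=np.polyfit(Q@us,Q@n,1);print("blade lat",np.polyval(p,.138)*1000,"relyaw",np.degrees(np.arctan(p[0])))
E
```

```text
handle centreline along/lat mm [[83.9  1. ]
 [75.8 -0.3]
 [67.8 -0.5]
 [59.9 -0.7]
 [51.9 -0.6]
 [44.  -0.8]]
16 blade end 179.88503535663747
blade lat -1.3635635450002186 relyaw -2.8604921428288117
17 blade end 178.39630411595078
blade lat -0.7905630128304357 relyaw -4.738905333258624
```

View pics/s17c.png

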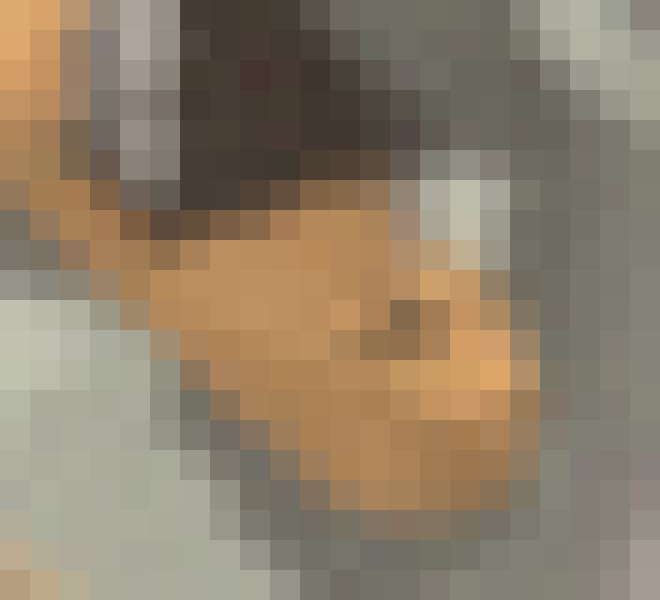

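View pics/s17b.png

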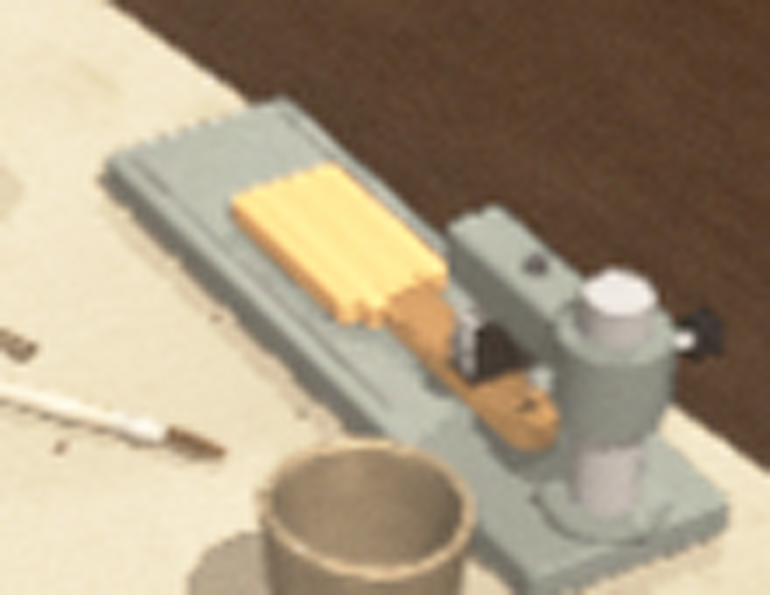

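```bash
python3 - <<'E'
from h import *
a=load("top2")["image"].astype(int);b=load("top17")["image"].astype(int)
for nm,(u,v,r) in dict(beaker=(422,269,14),jar=(474,213,14)).items(): print(nm,np.abs(a-b)[v-r:v+r,u-r:u+r].mean())
s2=load("scene2")["image"].astype(int);s17=load("scene17")["image"].astype(int)
for nm,(u,v,r) in dict(clay=(246,224,8),beaker=(361,309,18),jar=(443,314,15)).items(): print(nm,np.abs(s2-s17)[v-r:v+r,u-r:u+r].mean())
print(ctrl.get_obs()["wrist_force"]); ctrl.hand_in()
E
```

```text
beaker 1.4362244897959184
jar 0.7665816326530612
clay 1.4479166666666667
beaker 1.9238683127572016
jar 1.2792592592592593
[0.15319605 0.39177994 0.24198643]
the job is handed in; nothing more can be done
```

The paddle is lying flat on the bed of the stand, with the handle under the roller and the pencilled cross within about 1 mm of the needle's point. I handed the job in at about 23.6 s.

I drew the paddle out by the handle and laid it with its end just short of the roller. Then I let go, took it by the blade and slid the handle under; the wrist force while pushing reached about 14 N. My first check suggested the cross was still about 1.2 mm short, so I gripped the blade again and nudged it on by 1.5 mm.

**Final position, along the bed:** my estimates disagree slightly. Measuring from the blade end in the top view says the cross is 0.4–0.7 mm short of the needle. Tracking the cross itself says it is about 0.3 mm past.

**Sideways:** the offset is about 0.5–0.8 mm.

**Limits of these checks:** the arm of the stand hides the cross from the top camera. The side view showed it under the needle, but that reading depends on how high the button sits, which I only know to 1–2 mm.

**Bystanders:** the beaker, jar and clay look the same in pictures from before and after. The gripper was well clear of everything when I handed in.

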